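Fit the sifter disc and screw ring on the shaker jar

TASK

Get the shaker jar ready for dusting: seat the loose sifter disc, knob up, level in the jar's mouth and let it go, then set the screw ring over it, feel for the thread and turn it clockwise until it clamps the disc snugly. Firm hand-tight is right, but press gently throughout: a hard push or an overtightened ring cracks the disc. Leave the timer, the roll of tape and the cupcake where they stand.

Things in the scene. Friction and masses are not known exactly. Their poses are not given: they have to be found in the camera images.
- jar: squat round aluminium shaker jar, 68 mm across, held upright and immovable in a black clamp on a dark steel plate 130x100x6 mm fixed to the table. Origin: centre of the plate's underside, on the table; z up along the jar's axis. Shoulder 62 mm up, above it the neck, 24 mm tall, 47 mm outside (45 mm at the rim).
- mouth (a point): centre of the jar's mouth at rim height, 86 mm above the table. Mouth 41 mm across inside. Seated on the gasket the disc has its underside 4 mm below and its top face 3 mm above this point.
- gasket: springy black rubber gasket in the mouth, its top 4 mm below the rim, origin 7 mm below the rim; about 17 N per mm, bottoms out hard after 1.6 mm. The disc sits on it.
- thread (a point): on the jar's axis at the top of the thread, 3.5 mm below the rim: four ridges on the neck, one every 90 degrees, each 52 degrees long, 3 mm thick, proud by 3 mm, falling 4.5 mm clockwise seen from above, with 38 degree gaps between. Where they stand round the neck differs each time and is NOT tied to the jar's or this point's axes: feel for it.
- disc: white plastic sifter disc, 39 mm across, 7 mm thick, lower edge bevelled, with a round knob 12 mm across in its middle that rises to 24 mm above its underside; about 40 g. Origin: centre of its underside, z up through the knob. Lies on the table knob up. A load over 28 N cracks it.
- ring: steel screw ring, 61 mm outside, 18.5 mm tall, with an inward flange 3 mm thick at the top that leaves a 30 mm hole for the knob; about 70 g. Origin: centre of its open lower edge, z up. Lies open side down on the table. About 1 mm of play round the neck. With its flange resting on the seated disc, not yet clamped, its origin is 12.5 mm below the rim.
- lugs (a point): on the ring's axis at lug height, 3 mm above its lower edge: four lugs inside the skirt on the ring's +x, +y, -x, -y, 7 mm wide, 4 mm tall, 49 mm across. Set on the neck they rest on the ridges; turned clockwise they slide down and drop into the gaps, and within about 35 degrees more run under the next ridges.
- flange (a point): centre of the ring's flange, underside, 15.5 mm above its lower edge. Once the lugs bear under the ridges each 10 degrees clockwise presses this flange about 0.8 mm down on the disc, about 13 N more; the turning moment grows with it, weakly, roughly 0.01 N m per N of clamping. Right is some 12 to 20 N. The thread holds itself when let go.
- kitchen_timer: white wind-up timer, 62 mm across, 44 mm tall; bystander. Origin: centre of its underside.
- label_tape: flat roll of tape, 100 mm across, 25 mm tall; bystander. Origin: centre of its underside.
- vanilla_cupcake: frosted cupcake, 75 mm across, 74 mm tall; bystander. Origin: centre of its underside.
Things that resemble listed ones, but are neither listed nor needed, are in the scene too. Leave any orange look-alike of the disc alone. What is shaped like the ring but yellow is not meant.

How it is judged:
On the way, in this order (a step that is already met when the one before it is completed fails the run):
1. the disc lies seated in the mouth, let go, with the ring not yet on (horizontal distance between disc and mouth below 0.0025 m and z of disc in the frame of mouth below -0.003 m and angle between disc's own z axis and vertical below 0.07 rad and contact force between disc and the fingers below 0.1 N and distance between ring and mouth above 0.05 m), for 0.2 s.
2. the ring is on the thread and clamps the disc (contact force between ring and disc above 8 N and z of ring in the frame of mouth below -0.0127 m and horizontal distance between ring and mouth below 0.004 m), for 0.2 s.
At the end, for the whole second after the job is handed in: the disc is seated level (within 4 degrees) in the mouth, centred within 2.5 mm, and the ring is level (within 3.4 degrees) and centred within 4 mm on the neck, screwed down so that by itself it clamps the disc with more than 8 N; both at rest and let go (all of step 2 and horizontal distance between disc and mouth below 0.0025 m and z of disc in the frame of mouth below -0.0042 m and angle between disc's own z axis and vertical below 0.07 rad and angle between ring's own z axis and vertical below 0.06 rad and linear speed of each of ring, disc below 0.02 m/s); the robot touches nothing.
It fails at once if the ring presses the disc with more than 28 N (cracked) (contact force between ring and disc above 28 N).
It fails at once if the disc is pressed on its gasket with more than 28 N (cracked) (contact force between disc and gasket above 28 N).
It fails at once if the timer is moved by more than 2 cm (distance of kitchen_timer from where it was at the start of the episode above 0.02 m).
It fails at once if the roll of tape is moved by more than 2 cm (distance of label_tape from where it was at the start of the episode above 0.02 m).
It fails at once if the cupcake is moved by more than 2 cm (distance of vanilla_cupcake from where it was at the start of the episode above 0.02 m).
It also fails if it takes over 72 s, if anything falls off the work surface, if the arm or the gripper's body presses on something with over 40 N, if the wrist force passes 120 N, or if a joint passes its speed limit or range.

ROBOT

A 6-joint arm with a two-finger parallel gripper is mounted at the origin on the work surface; the furniture and walls round the work are solid. World frame = base frame: x ahead of the robot, y to its left, z up, the work surface at z = 0. Lengths are in m, angles in rad, forces in N, time in s.
With the tool pointing down it reaches from about 0.275 to 0.975 m from the base axis. Payload 8.4 kg.
Tool frame: the origin (TCP) lies between the finger pads; the fingertips stand 14 mm ahead of it and the grasp point (between the pads) lies 5 mm behind it; y points along the fingers, x is the direction in which the jaws open and shut, and the axes are right-handed (so a half turn about y gives the same grasp; the last joint's range is limited). The gripper opens to 92 mm and grips with 3 to 60 N. Pads are 20 mm wide; open, the fingers measure 128 mm over their backs; the gripper's body (75 mm by 189 mm) begins 69 mm behind the grasp point.
Start: joints at [-1.148, 0.353, 1.633, -0, 1.155, -0.002], TCP at [0.258, -0.569, 0.229] pointing down, gripper open.
Joint ranges: [-2.63, 2.63], [-0.92, 2.1], [0.06, 2.66], [-1.3, 4.44], [0, 2.69], [-3.02, 3.02]. Speed limits (rad/s): [2.22, 2.22, 2.79, 3.14, 3.14, 3.14].

INTERFACE

Orientations are given as a rotation vector (axis times angle).
In Python, from station import manip, grab_frame, camera_model gives the robot as it stands.
- The arm moves only by the tool jog_arm, never from a script. Its argument "moves" is a list of rows, each an object of numbers: "grip": the finger opening in mm, from 0 to 91.9; "tx", "ty", "tz": the shift along the tool's x, y, z in mm; "turn": the turn about the tool's y in rad. In form: [{"grip": .., "tx": .., "ty": .., "tz": .., "turn": ..}, ...]. A call has exactly 5 rows; each row is the pose to reach, as a shift and turn from the pose measured when the call began, along the tool's axes at that moment; what a row does not reach only later rows make up. A row lasts 1/8 s, in which the tool goes at most 62.5 mm and 10.7 degrees, less where a joint would pass 70% of its speed; a pose out of reach is approached as far as the arm can. A call with a gripper value outside its range is refused whole. The fingers move at their own pace and stop on an object; "grip_force" is the grip in N (left out, the last holds). Time passes only in rows, so rows that repeat a pose let the fingers close, or fill a call up. It gives the time, the measured TCP pose, the force and the opening at its end, in the units of the state.
- manip.observe(): the state, without advancing time (a new reading comes with each control period).
- grab_frame(name): name is "scene" or "top" or "wrist"; returns (picture, depth): 400x640x3 uint8, blue, green, red; 400x640 float32, m along the optical axis (not along the pixel's ray), 0 where there is no reading.
- camera_model(name): a dict with "K" (3x3 intrinsics, pixels), "R" (3x3) and "t" (3): a world point X has camera coordinates R X + t. Camera axes: x right, y down, z forward; pixel columns grow to the right and rows downward; lengths in m; the calibration is good to about 2 mm. A picture is of the moment at which its call begins: read the wrist's pose just before it. camera_model takes no time and is no camera call; for the wrist camera it gives the pose at the moment of the call.
- manip.close_job(): hands the job in, once; it reports no verdict.
The state is a dict: "time_s": time; "joints": joint angles; "joint_velocities": joint speeds; "joint_efforts": joint torques, N m; "tcp_pos": TCP position; "eef_rot": TCP orientation; "ft_force": force on the tool from outside, world axes, zero at the start; "ft_torque": the same for the moment, N m; "width": opening from 0.0 (shut) to 1.0 (fully open).
Only numpy, scipy, OpenCV 4.12 (cv2) and the standard library are available. Lean on these libraries where they do the work, as an engineer would, in place of code of your own. Each camera call takes 0.05 s, during which the arm holds its last target.

## Working session

There is one attempt and no reset: what is moved stays moved. The work goes in short steps, Python scripts to look and compute and a tool call to move; the robot and the scene stay as the last step left them, time stands still between calls to the robot, and variables do not carry over. Pictures are saved under pics/ and viewed, and the job is handed in when it is done.

Besides the shell and the picture viewer there is one more tool, called after "Call:" as name(argument=value, ...) on one line, values as JSON. jog_arm: Moves the arm, as the interface text tells. Its arguments: {"type":"object","properties":{"moves":{"type":"array","items":{"type":"object","properties":{"grip":{"type":"number"},"tx":{"type":"number"},"ty":{"type":"number"},"tz":{"type":"number"},"turn":{"type":"number"}}}},"grip_force":{"type":"number"}},"required":["moves"]}

```bash
mkdir -p pics; ls
python3 - <<'E'
from station import manip, grab_frame, camera_model
import cv2, numpy as np
s=manip.observe(); print(s)
for n in ["scene","top","wrist"]:
    m=camera_model(n)
    p,d=grab_frame(n); cv2.imwrite(f"pics/{n}0.png",p); np.savez(f"{n}0.npz",p=p,d=d,**{k:np.array(m[k]) for k in "KRt"})
    print(n,np.array(m['K']).round(1).tolist(),np.array(m['R']).round(3).tolist(),np.array(m['t']).round(3).tolist())
E
```

```text
pics
{'time_s': 0.0, 'joints': array([-1.14841324e+00,  3.53653927e-01,  1.63412733e+00, -9.72491724e-06,
        1.15519695e+00, -2.40816696e-03]), 'joint_velocities': array([-9.56740619e-04, -6.72493779e-04,  8.64800164e-04,  7.26951031e-05,
        1.27639192e-03,  1.41866119e-04]), 'joint_efforts': array([ 7.94238858e-04, -5.93839788e+01, -3.34215939e+01,  6.97618746e-02,
        2.31728959e-02, -1.24376393e-04]), 'tcp_pos': array([ 0.25737937, -0.56902293,  0.22786299]), 'eef_rot': array([-1.37996344,  0.89172088, -0.88980305]), 'ft_force': array([ 0.57028734, -0.40408273, -0.5209349 ]), 'ft_torque': array([ 0.06392132, -0.01476654, -0.0087633 ]), 'width': 0.9999506656737982}
scene [[455.3, 0.0, 320.7], [0.0, 455.3, 203.6], [0.0, 0.0, 1.0]] [[-0.77, -0.637, -0.01], [-0.251, 0.317, -0.914], [0.586, -0.702, -0.405]] [0.423, 0.219, 0.764]
top [[366.9, 0.0, 319.4], [0.0, 366.9, 205.0], [0.0, 0.0, 1.0]] [[-0.028, -1.0, 0.01], [-0.996, 0.027, -0.089], [0.088, -0.012, -0.996]] [-0.013, 0.575, 0.924]
wrist [[315.0, 0.0, 319.6], [0.0, 315.0, 197.7], [0.0, 0.0, 1.0]] [[0.412, -0.911, -0.0], [-0.876, -0.396, 0.276], [-0.251, -0.114, -0.961]] [-0.626, -0.031, 0.391]
```

View pics/scene0.png

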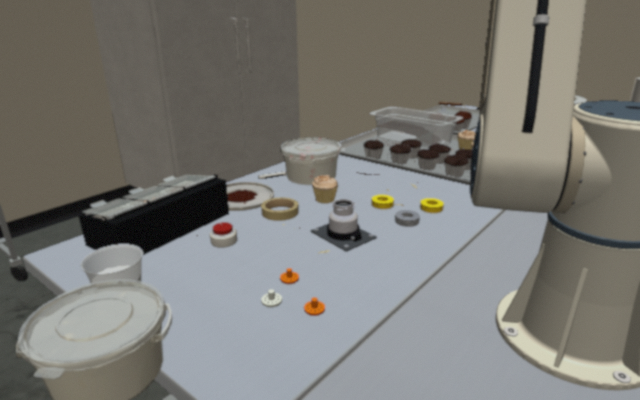

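View pics/top0.png

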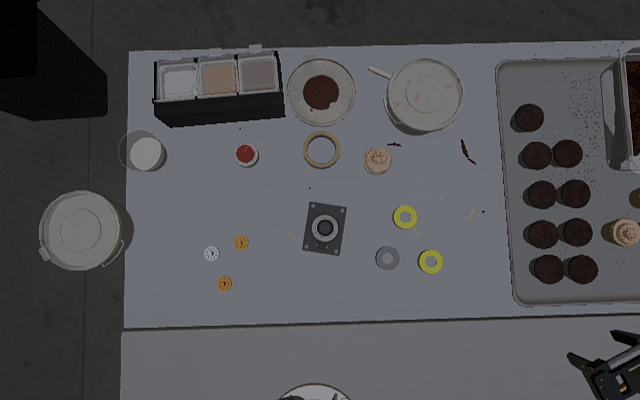

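View pics/wrist0.png

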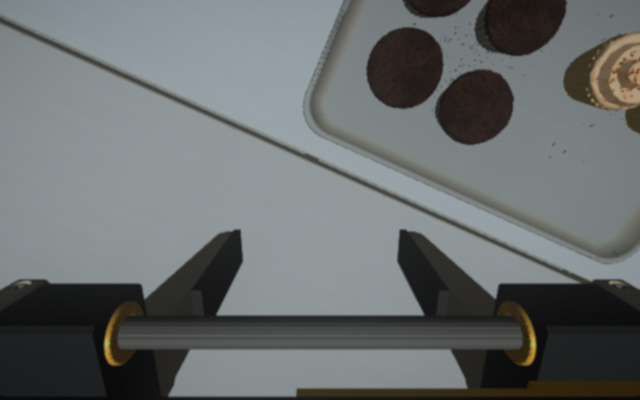

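The top view shows these candidates:
- **Disc:** white at (211,254), with orange look-alikes at (241,242) and (224,284). I choose the white one.
- **Ring:** grey at (387,258), with yellow look-alikes at (405,217) and (430,262). I choose the grey one.
- **Other objects:** the jar is at (325,228), the timer at (246,155), the tape at (321,150) and the cupcake at (377,160).

Next is a close crop and the measurements.

```bash
cat > h.py <<'E'
import numpy as np, cv2
from scipy.spatial.transform import Rotation as Ro
def ray(m,u,v,z):
    K,R,t=[np.array(m[k]) for k in "KRt"]
    c=-R.T@t; d=R.T@np.linalg.inv(K)@np.array([u,v,1.0]); return c+d*(z-c[2])/d[2]
def toolaxes(s):
    return Ro.from_rotvec(s['eef_rot']).as_matrix()
def delta(s,target):
    "mm shift in tool axes"
    return (toolaxes(s).T@(np.array(target)-s['tcp_pos'])*1000).round(1)
E
python3 - <<'E'
import numpy as np,cv2
from h import *
m=np.load('top0.npz');p=m['p'];d=m['d'];hsv=cv2.cvtColor(p,cv2.COLOR_BGR2HSV)
a=cv2.resize(p[225:300,190:265],(400,400),interpolation=cv2.INTER_CUBIC);b=cv2.resize(p[190:290,290:450],(640,400),interpolation=cv2.INTER_CUBIC)[:, :400]
b=cv2.resize(p[225:295,352:422],(400,400),interpolation=cv2.INTER_CUBIC)
cv2.imwrite('pics/crop.png',np.clip(np.hstack([a,b])*1.5,0,255).astype(np.uint8))
cv2.imwrite('pics/jar.png',np.clip(cv2.resize(p[195:265,290:360],(560,560),interpolation=cv2.INTER_CUBIC)*1.7,0,255).astype(np.uint8))
for n,(u,v) in dict(disc=(211,254),ring=(387,258),jar=(325,228),timer=(246,155),tape=(306,150),cup=(377,160),table=(280,290)).items():
    K,R,t=m['K'],m['R'],m['t']
    x=R.T@(np.linalg.inv(K)@[u,v,1]*d[v,u]-t); print(n,x.round(3))
s=dict(eef_rot=np.array([-1.37996344,  0.89172088, -0.88980305])); print(toolaxes(s).round(3))
E
```

```text
disc [0.456 0.251 0.026]
ring [ 0.432 -0.202  0.003]
jar [ 0.513 -0.04   0.074]
timer [0.708 0.157 0.039]
tape [0.72  0.002 0.025]
cup [ 0.679 -0.175  0.07 ]
table [0.358 0.079 0.005]
[[ 0.412 -0.001  0.911]
 [-0.911  0.001  0.412]
 [-0.001 -1.    -0.   ]]
```

View pics/crop.png

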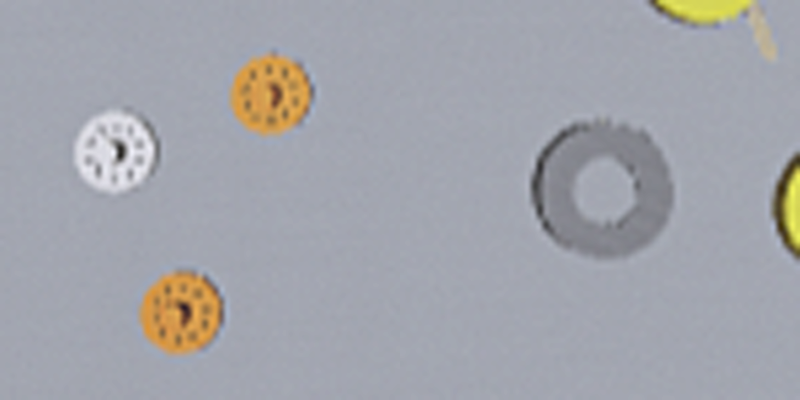

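View pics/jar.png

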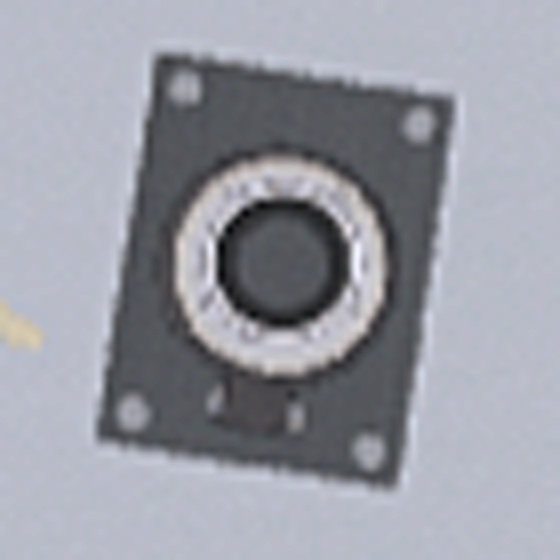

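The crops confirm it: the white disc's knob is at about (211,254) and the grey steel ring at (387,258). I'm moving above the disc.

Call:
jog_arm(moves=[{"tx":-660,"tz":520,"ty":0,"grip":45},{"tx":-660,"tz":520,"ty":0,"grip":45},{"tx":-660,"tz":520,"ty":0,"grip":45},{"tx":-660,"tz":520,"ty":0,"grip":45},{"tx":-660,"tz":520,"ty":0,"grip":45}])

```text
invalid input at $.moves[0]: expected keys grip, tx, ty, tz, turn
```

Call:
jog_arm(moves=[{"tx":-660,"tz":520,"ty":0,"grip":45,"turn":0},{"tx":-660,"tz":520,"ty":0,"grip":45,"turn":0},{"tx":-660,"tz":520,"ty":0,"grip":45,"turn":0},{"tx":-660,"tz":520,"ty":0,"grip":45,"turn":0},{"tx":-660,"tz":520,"ty":0,"grip":45,"turn":0}])

```text
time_s: 0.78
tcp_pos: [0.3326, -0.2642, 0.2286]
eef_rot: [-1.38, 0.892, -0.891]
ft_force: [1.0, 0.3, -0.5]
width: 0.494
```

Call:
jog_arm(moves=[{"tx":-415,"tz":325,"ty":0,"grip":45,"turn":0},{"tx":-415,"tz":325,"ty":0,"grip":45,"turn":0},{"tx":-415,"tz":325,"ty":0,"grip":45,"turn":0},{"tx":-415,"tz":325,"ty":0,"grip":45,"turn":0},{"tx":-415,"tz":325,"ty":0,"grip":45,"turn":0}])

```text
time_s: 1.4
tcp_pos: [0.4068, 0.0396, 0.2292]
eef_rot: [-1.379, 0.891, -0.891]
ft_force: [1.1, 0.1, -0.1]
width: 0.49
```

Call:
jog_arm(moves=[{"tx":-168,"tz":132,"ty":40,"grip":45,"turn":0},{"tx":-168,"tz":132,"ty":70,"grip":45,"turn":0},{"tx":-168,"tz":132,"ty":70,"grip":45,"turn":0},{"tx":-168,"tz":132,"ty":70,"grip":45,"turn":0},{"tx":-168,"tz":132,"ty":70,"grip":45,"turn":0}])

```text
time_s: 2.02
tcp_pos: [0.4576, 0.2489, 0.158]
eef_rot: [-1.382, 0.89, -0.888]
ft_force: [0.1, -0.5, -0.4]
width: 0.493
```

```bash
cat > shot.py <<'E'
import sys
from station import manip, grab_frame, camera_model
from h import *
def shot(n,tag):
    s=manip.observe(); m=camera_model(n); p,d=grab_frame(n)
    cv2.imwrite(f'pics/{tag}.png',p); np.savez(f'{tag}.npz',p=p,d=d,**{k:np.array(m[k]) for k in "KRt"})
    return s,m,p,d
if __name__=='__main__':
    s,*_=shot(sys.argv[1],sys.argv[2])
    for k in ['time_s','joints','tcp_pos','ft_force','ft_torque','width']: print(k,np.round(s[k],4))
    print(toolaxes(s).round(3).tolist())
E
python3 shot.py wrist w1
```

```text
time_s 2.025
joints [4.9490e-01 2.7640e-01 1.9208e+00 7.0000e-04 9.4510e-01 1.6382e+00]
tcp_pos [0.4576 0.2489 0.158 ]
ft_force [ 0.1011 -0.4936 -0.3968]
ft_torque [-0.0376 -0.0077  0.0374]
width 0.4928
[[0.414, -0.001, 0.91], [-0.91, 0.0, 0.414], [-0.001, -1.0, -0.001]]
```

View pics/w1.png

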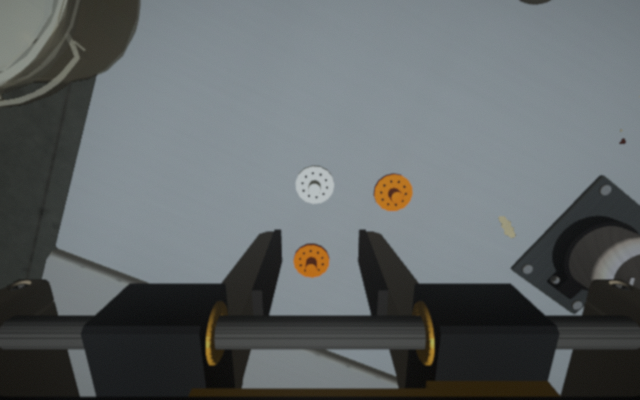

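```bash
cat > cen.py <<'E'
from h import *
def cen(m,p,mask,roi):
    u0,v0,u1,v1=roi; k=np.zeros_like(mask); k[v0:v1,u0:u1]=mask[v0:v1,u0:u1]
    c,_=cv2.findContours(k,cv2.RETR_EXTERNAL,cv2.CHAIN_APPROX_NONE); c=max(c,key=cv2.contourArea)
    return cv2.fitEllipse(cv2.convexHull(c)),cv2.contourArea(c)
E
python3 - <<'E'
from cen import *
m=np.load('w1.npz');p=m['p'];hsv=cv2.cvtColor(p,cv2.COLOR_BGR2HSV)
print(hsv[185,300],hsv[150,320], hsv[240,345])
mask=((hsv[...,1]<30)&(hsv[...,2]>185)).astype(np.uint8)*255
print(np.percentile(hsv[160:210,290:340,2],[5,50,95]))
e,a=cen(m,p,mask,(285,155,345,215)); print(e,a)
c=ray(m,*e[0],0.007);print('disc top',c)
for du in (-e[1][0]/2,e[1][0]/2): print(ray(m,e[0][0]+du,e[0][1],.007))
# orange
mo=((hsv[...,0]>5)&(hsv[...,0]<25)&(hsv[...,1]>120)).astype(np.uint8)*255
for r in [(360,160,425,220),(285,235,340,285)]:
    e,a=cen(m,p,mo,r);print(ray(m,*e[0],.007))
m=np.load('top0.npz');p=m['p'];hsv=cv2.cvtColor(p,cv2.COLOR_BGR2HSV)
print(hsv[240,190],hsv[254,204])
mask=((hsv[...,2]>165)).astype(np.uint8)*255
e,a=cen(m,p,mask,(195,240,230,270)); print(e,a,ray(m,*e[0],.007))
cv2.imwrite('pics/w1c.png',cv2.resize(np.load('w1.npz')['p'][145:225,270:350],(480,480)))
E
```

```text
[ 94   9 190] [100  25 151] [101  24 148]
[143. 152. 191.]
((314.30462646484375, 184.86708068847656), (34.46684265136719, 36.00244903564453), 102.6661605834961) 939.0
disc top [0.45857279 0.25389534 0.007     ]
[0.45141226 0.26962672 0.007     ]
[0.46573374 0.23816302 0.007     ]
[0.48450934 0.17867464 0.007     ]
[0.38085041 0.22281114 0.007     ]
[113  19 118] [115  11 143]Traceback (most recent call last):
  File "<stdin>", line 16, in <module>
  File "cen.py", line 4, in cen
    c,_=cv2.findContours(k,cv2.RETR_EXTERNAL,cv2.CHAIN_APPROX_NONE); c=max(c,key=cv2.contourArea)
                                                                       ~~~^^^^^^^^^^^^^^^^^^^^^^^
ValueError: max() iterable argument is empty
```

Run:
```python
from cen import *
m=np.load('w1.npz');p=m['p'];hsv=cv2.cvtColor(p,cv2.COLOR_BGR2HSV)
mask=((hsv[...,1]<17)).astype(np.uint8)*255
e,a=cen(m,p,mask,(285,155,345,215)); print(e,a,ray(m,*e[0],.007),ray(m,e[0][0]-e[1][0]/2,e[0][1],.007),ray(m,e[0][0]+e[1][0]/2,e[0][1],.007))
cv2.imwrite('pics/w1c.png',np.hstack([cv2.resize(p[145:225,270:350],(400,400)),cv2.cvtColor(cv2.resize(mask[145:225,270:350],(400,400)),cv2.COLOR_GRAY2BGR)]))
m=np.load('top0.npz');p=m['p'];hsv=cv2.cvtColor(p,cv2.COLOR_BGR2HSV)
mask=((hsv[...,2]>130)).astype(np.uint8)*255
e,a=cen(m,p,mask,(195,240,230,270)); print(e,a,ray(m,*e[0],.007))
# ring grey, top face z=.0185
print(hsv[258,377],hsv[290,387])
mask=((hsv[...,2]<112)&(hsv[...,1]<40)).astype(np.uint8)*255
e,a=cen(m,p,mask,(365,240,408,277)); print('ring',e,a,ray(m,*e[0],.0185))
# jar mouth dark hole
mask=((hsv[...,2]<85)).astype(np.uint8)*255
e,a=cen(m,p,mask,(312,215,339,241)); print('mouth',e,a,ray(m,*e[0],.086))
mask=((hsv[...,2]>95)).astype(np.uint8)*255
e,a=cen(m,p,mask,(308,210,342,245)); print('shoulder',e,a,ray(m,*e[0],.062))
# plate corners
mask=((hsv[...,2]<75)).astype(np.uint8)*255
c,_=cv2.findContours(mask[195:265,290:360],0,1);c=max(c,key=cv2.contourArea);r=cv2.minAreaRect(c);print(r,ray(m,r[0][0]+290,r[0][1]+195,.006))
```

```text
((314.27252197265625, 184.29425048828125), (38.17494201660156, 38.62052917480469), 175.9971466064453) 1102.0 [0.45909812 0.25416686 0.007     ] [0.45117134 0.27158162 0.007     ] [0.46702542 0.23675095 0.007     ]
((210.89382934570312, 253.11465454101562), (14.307926177978516, 14.59945011138916), 1.8955477476119995) 152.0 [0.45800367 0.25649133 0.007     ]
[120  15 100] [114  22 118]
ring ((386.8711853027344, 257.5582275390625), (24.658361434936523, 25.34244155883789), 153.9468231201172) 462.5 [ 0.4341728  -0.19924497  0.0185    ]
mouth ((324.90582275390625, 227.26651000976562), (16.545639038085938, 16.970457077026367), 105.28927612304688) 205.0 [ 0.51473039 -0.03998185  0.086     ]
shoulder ((324.4859619140625, 227.843994140625), (25.92539405822754, 26.150638580322266), 65.47695922851562) 501.0 [ 0.51399458 -0.03951664  0.062     ]
((34.16486358642578, 33.28919219970703), (38.054866790771484, 49.07622528076172), 8.972626686096191) [ 0.51430973 -0.04000916  0.006     ]
```

View pics/w1c.png

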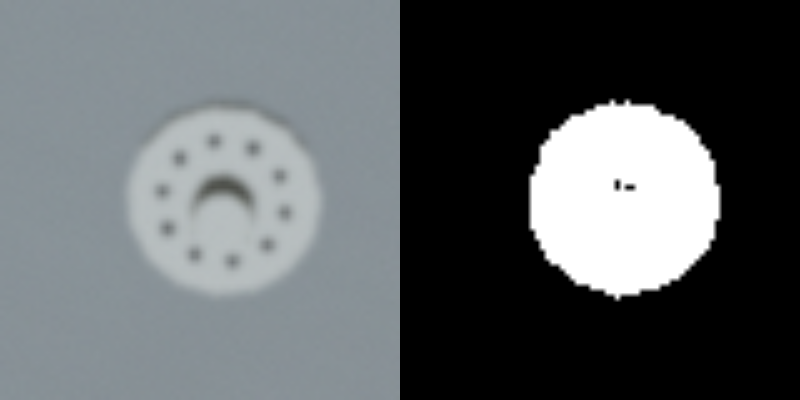

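The disc measures 38.3 mm across (39 expected), and the top and wrist views agree to about 2.4 mm. I'm descending on the knob.

Call:
jog_arm(moves=[{"tx":-4.6,"tz":3.4,"ty":50,"grip":40,"turn":0},{"tx":-4.6,"tz":3.4,"ty":100,"grip":40,"turn":0},{"tx":-4.6,"tz":3.4,"ty":115,"grip":40,"turn":0},{"tx":-4.6,"tz":3.4,"ty":115,"grip":40,"turn":0},{"tx":-4.6,"tz":3.4,"ty":115,"grip":40,"turn":0}])

```text
time_s: 2.7
tcp_pos: [0.4597, 0.2534, 0.0453]
eef_rot: [-1.379, 0.889, -0.89]
ft_force: [0.0, -0.6, -0.2]
width: 0.436
```

```bash
python3 shot.py wrist w2
```

```text
time_s 2.7
joints [5.0080e-01 4.5240e-01 1.9837e+00 3.0000e-04 7.0370e-01 1.6455e+00]
tcp_pos [0.4597 0.2534 0.0453]
ft_force [ 0.0023 -0.5791 -0.2425]
ft_torque [ 0.0772  0.0105 -0.009 ]
width 0.4361
[[0.413, 0.001, 0.911], [-0.911, 0.001, 0.413], [-0.0, -1.0, 0.002]]
```

View pics/w2.png

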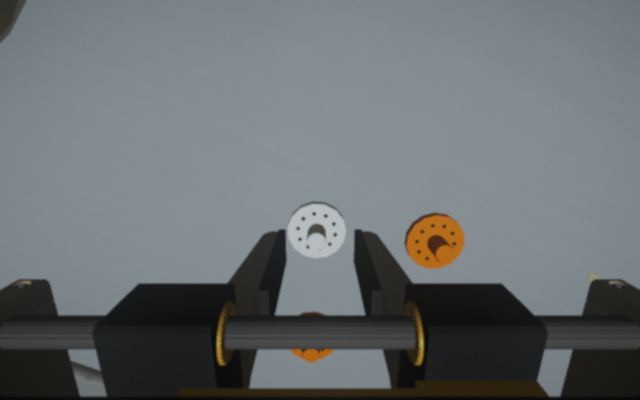

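Run:
```python
from cen import *
m=np.load('w2.npz');p=m['p'];hsv=cv2.cvtColor(p,cv2.COLOR_BGR2HSV)
mask=((hsv[...,1]<17)&(hsv[...,2]>120)).astype(np.uint8)*255
e,a=cen(m,p,mask,(286,195,350,262)); c=ray(m,*e[0],.007);print(e,a,c)
s=dict(tcp_pos=np.array([0.4597,0.2534,0.0453]),eef_rot=np.array([-1.379,.889,-.89]))
print(delta(s,[c[0],c[1],.0232]))
```

```text
((316.2620544433594, 230.04592895507812), (54.78232192993164, 58.481285095214844), 86.67780303955078) 2422.0 [0.45907524 0.25428945 0.007     ]
[-1.1 22.1 -0.2]
```

Call:
jog_arm(grip_force=10, moves=[{"tx":-1,"tz":0,"ty":15,"grip":40,"turn":0},{"tx":-1,"tz":0,"ty":22,"grip":40,"turn":0},{"tx":-1,"tz":0,"ty":22,"grip":20,"turn":0},{"tx":-1,"tz":0,"ty":22,"grip":5,"turn":0},{"tx":-1,"tz":0,"ty":22,"grip":5,"turn":0}])

```text
time_s: 3.38
tcp_pos: [0.4595, 0.2546, 0.0235]
eef_rot: [-1.379, 0.889, -0.89]
ft_force: [0.1, 0.6, -0.4]
width: 0.131
```

Call:
jog_arm(moves=[{"tx":0,"tz":0,"ty":0,"grip":5,"turn":0},{"tx":0,"tz":0,"ty":0,"grip":5,"turn":0},{"tx":0,"tz":0,"ty":-20,"grip":5,"turn":0},{"tx":0,"tz":0,"ty":-60,"grip":5,"turn":0},{"tx":0,"tz":0,"ty":-100,"grip":5,"turn":0}])

```text
time_s: 4.0
tcp_pos: [0.459, 0.2542, 0.1244]
eef_rot: [-1.38, 0.889, -0.89]
ft_force: [0.2, -0.1, -0.2]
width: 0.123
```

```bash
python3 shot.py wrist w3
```

```text
time_s 4.0
joints [5.0290e-01 3.2740e-01 1.9404e+00 2.0000e-04 8.7230e-01 1.6475e+00]
tcp_pos [0.459  0.2542 0.1244]
ft_force [ 0.1553 -0.1373 -0.2272]
ft_torque [-0.0401  0.0397  0.0493]
width 0.123
[[0.413, 0.001, 0.911], [-0.911, 0.001, 0.413], [-0.0, -1.0, 0.002]]
```

View pics/w3.png

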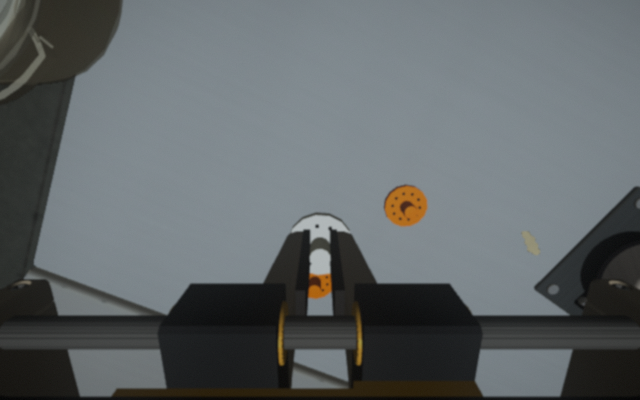

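Call:
jog_arm(moves=[{"tx":291,"tz":-131,"ty":-35,"grip":5,"turn":0},{"tx":291,"tz":-131,"ty":-35,"grip":5,"turn":0},{"tx":291,"tz":-131,"ty":-35,"grip":5,"turn":0},{"tx":291,"tz":-131,"ty":-35,"grip":5,"turn":0},{"tx":291,"tz":-131,"ty":-35,"grip":5,"turn":0}])

```text
time_s: 4.68
tcp_pos: [0.462, -0.0576, 0.1624]
eef_rot: [-1.373, 0.885, -0.893]
ft_force: [1.0, 0.2, -0.6]
width: 0.124
```

Call:
jog_arm(moves=[{"tx":5,"tz":-2,"ty":0,"grip":5,"turn":0},{"tx":5,"tz":-2,"ty":0,"grip":5,"turn":0},{"tx":5,"tz":-2,"ty":0,"grip":5,"turn":0},{"tx":5,"tz":-2,"ty":0,"grip":5,"turn":0},{"tx":5,"tz":-2,"ty":0,"grip":5,"turn":0}])

```text
time_s: 5.3
tcp_pos: [0.4622, -0.0621, 0.1622]
eef_rot: [-1.374, 0.884, -0.891]
ft_force: [-0.7, 0.2, -1.0]
width: 0.126
```

```bash
python3 shot.py wrist w4
```

```text
time_s 5.3
joints [-0.1407  0.1856  2.0324  0.0066  0.9166  0.9984]
tcp_pos [ 0.4622 -0.0621  0.1622]
ft_force [-0.6914  0.186  -0.9691]
ft_torque [-0.0158  0.0588 -0.017 ]
width 0.1257
[[0.415, 0.008, 0.91], [-0.91, 0.004, 0.415], [-0.001, -1.0, 0.009]]
```

View pics/w4.png

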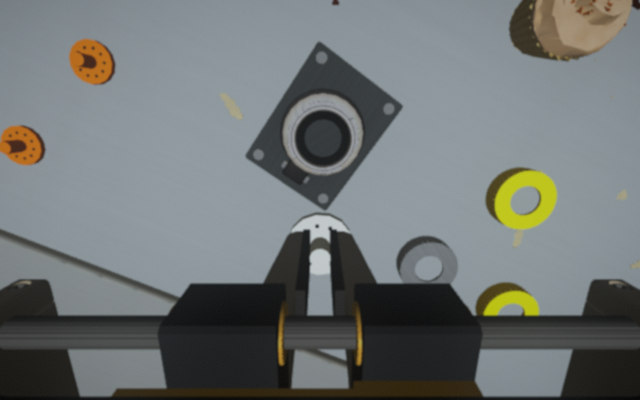

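Run:
```python
from cen import *
m=np.load('w4.npz');p=m['p'];hsv=cv2.cvtColor(p,cv2.COLOR_BGR2HSV)
cv2.imwrite('pics/w4c.png',np.hstack([cv2.resize(p[80:190,270:380],(400,400),interpolation=2),cv2.resize(p[200:285,275:360],(400,400),interpolation=2)]))
print(hsv[135,280:370,2]); print(hsv[90:185,323,2]); print(hsv[200:260,320]. tolist()[:30])
```

```text
[ 50  53  80 119 137 149 150 147 154 158 148 138 149 150 122  80  46  35
  31  32  30  31  30  35  44  56  60  61  61  63  62  60  60  61  61  61
  61  59  59  60  61  62  62  61  62  62  62  63  61  62  61  59  62  60
  60  60  61  60  59  59  56  46  36  32  32  33  33  31  34  43  72 113
 148 152 136 143 155 155 149 147 145 134 107  71  54  59  63  62  64  66]
[ 48  49  70 109 132 142 146 148 151 154 151 149 153 156 151 139 139 154
 152 119  78  47  33  32  30  32  30  30  34  47  58  61  61  61  62  61
  62  61  60  61  59  60  60  61  60  61  61  61  61  61  60  61  61  61
  62  62  62  62  62  62  62  61  61  61  60  59  53  43  33  33  31  33
  33  33  38  51  76 109 141 146 135 144 148 128 110  85  68  63  63  64
  63  64  64  63  62]
[[99, 21, 121], [97, 20, 116], [98, 20, 101], [97, 29, 80], [94, 26, 68], [96, 19, 66], [100, 20, 77], [102, 25, 103], [101, 26, 135], [101, 26, 155], [99, 26, 160], [100, 25, 152], [96, 21, 124], [72, 14, 92], [60, 10, 104], [84, 8, 154], [90, 11, 189], [94, 10, 200], [94, 10, 201], [94, 10, 201], [97, 11, 202], [94, 9, 202], [94, 9, 200], [93, 11, 202], [90, 10, 200], [93, 12, 199], [94, 9, 197], [94, 10, 198], [94, 10, 200], [94, 10, 203]]
```

View pics/w4c.png

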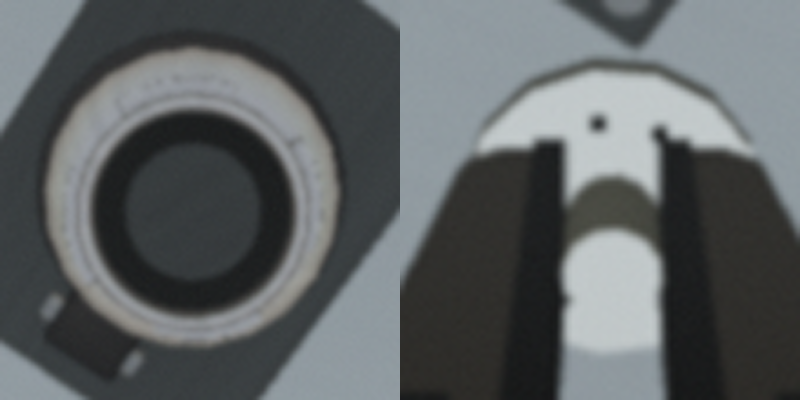

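Run:
```python
from cen import *
from scipy.optimize import least_squares
m=np.load('w4.npz');p=m['p'];hsv=cv2.cvtColor(p,cv2.COLOR_BGR2HSV);V=hsv[...,2]
T=np.array([.4622,-.0621,.1622]);A=Ro.from_rotvec([-1.374,.884,-.891]).as_matrix()
mask=(V<95).astype(np.uint8)*255
k=np.zeros_like(mask);k[105:168,290:356]=mask[105:168,290:356]
c,_=cv2.findContours(k,0,1);c=max(c,key=cv2.contourArea);e=cv2.fitEllipse(c);print('hole',e)
for z in (.086,.084,.082):
    q=ray(m,*e[0],z);d=np.linalg.norm(ray(m,e[0][0]-e[1][0]/2,e[0][1],z)-ray(m,e[0][0]+e[1][0]/2,e[0][1],z));print(z,q,d,'tool',(A.T@(q-T)*1000).round(2))
# neck outer
mask=((V>95)).astype(np.uint8)*255;k=np.zeros_like(mask);k[86:180,277:368]=mask[86:180,277:368]
c,_=cv2.findContours(k,0,1);c=max(c,key=cv2.contourArea);e=cv2.fitEllipse(cv2.convexHull(c));q=ray(m,*e[0],.062);print('shoulder',e,q,np.linalg.norm(ray(m,e[0][0]-e[1][0]/2,e[0][1],.062)-ray(m,e[0][0]+e[1][0]/2,e[0][1],.062)))
# disc arc
pts=[]
zt=.1622-.0165
for u in range(296,347):
    col=V[205:245,u].astype(float)
    i=np.where(col>180)[0]
    if len(i)==0: continue
    i=i[0]
    v=205+i-1+(150-col[i-1])/(col[i]-col[i-1])if col[i-1]<150 else 205+i-1
    pts.append((u,v))
X=np.array([A.T@(ray(m,u,v,zt)-T)*1000 for u,v in pts])
print(X[::5].round(1).tolist())
f=lambda q:np.hypot(X[:,0]-q[0],X[:,2]-q[1])-19.5
r=least_squares(f,[0,0],loss='soft_l1');print('disc centre in tool x,z',r.x,np.abs(r.fun).mean())
f=lambda q:np.hypot(X[:,0]-q[0],X[:,2]-q[1])-q[2]
print(least_squares(f,[0,0,19],loss='soft_l1').x)
```

```text
hole ((322.5968322753906, 137.9879608154297), (55.306888580322266, 56.05770492553711), 3.971998691558838)
0.086 [ 0.51542447 -0.04144923  0.086     ] 0.04036546606306013 tool [ 3.34 76.69 56.33]
0.084 [ 0.51528067 -0.04153611  0.084     ] 0.040711714754211197 tool [ 3.36 78.69 56.15]
0.082 [ 0.51513687 -0.04162298  0.082     ] 0.04105796344536228 tool [ 3.38 80.69 55.96]
shoulder ((322.341796875, 133.79580688476562), (79.91445922851562, 81.58765411376953), 0.9597652554512024) [ 0.51662683 -0.04092194  0.062     ] 0.06410392533811585
[[-12.7, 16.6, 11.6], [-9.7, 16.6, 14.1], [-6.8, 16.6, 15.9], [-3.9, 16.7, 17.1], [-1.0, 16.7, 17.8], [1.9, 16.7, 17.8], [4.8, 16.6, 17.2], [7.7, 16.6, 16.5], [10.7, 16.6, 15.2], [13.6, 16.6, 13.5], [16.6, 16.6, 9.7]]
disc centre in tool x,z [ 1.14846939 -1.81964257] 0.14567153344072595
[ 1.18507802 -1.11092091 18.86140085]
```

Call:
jog_arm(moves=[{"tx":2.2,"tz":40,"ty":10,"grip":5,"turn":0},{"tx":2.2,"tz":57.8,"ty":30,"grip":5,"turn":0},{"tx":2.2,"tz":57.8,"ty":47,"grip":5,"turn":0},{"tx":2.2,"tz":57.8,"ty":47,"grip":5,"turn":0},{"tx":2.2,"tz":57.8,"ty":47,"grip":5,"turn":0}])

```text
time_s: 5.98
tcp_pos: [0.5155, -0.0403, 0.1161]
eef_rot: [-1.374, 0.885, -0.891]
ft_force: [0.3, -0.3, 0.3]
width: 0.12
```

```bash
python3 shot.py wrist w5
python3 - <<'E'
import cv2,numpy as np
p=np.load('w5.npz')['p'];cv2.imwrite('pics/w5c.png',cv2.resize(p[170:290,250:390],(700,600),interpolation=2))
E
```

```text
time_s 5.975
joints [-0.0842  0.3268  1.9661  0.0064  0.8417  1.0551]
tcp_pos [ 0.5155 -0.0403  0.1161]
ft_force [ 0.3232 -0.2947  0.3   ]
ft_torque [-0.0258  0.0062  0.0406]
width 0.1198
[[0.414, 0.007, 0.91], [-0.91, 0.004, 0.414], [-0.001, -1.0, 0.008]]
```

View pics/w5c.png

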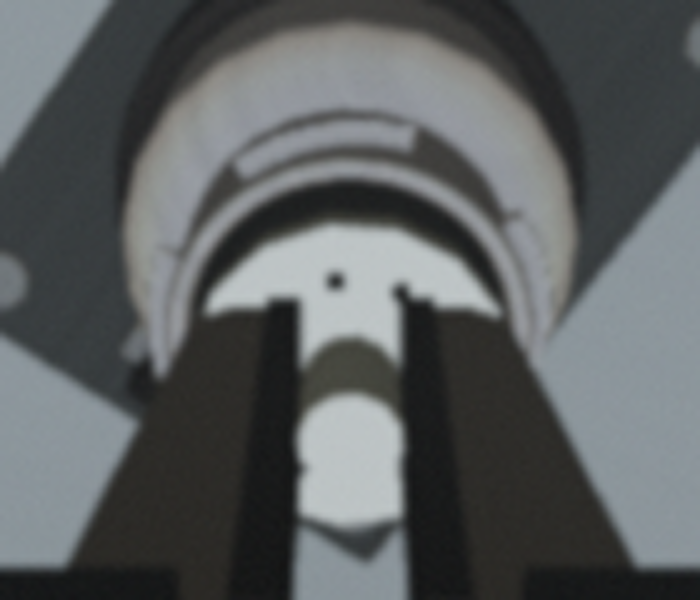

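```bash
cat > fit5.py <<'E'
from cen import *
import sys
from scipy.optimize import least_squares
def run(tag,T,rv,zt,zr=.086,umax=(292,350)):
    m=np.load(tag+'.npz');V=cv2.cvtColor(m['p'],cv2.COLOR_BGR2HSV)[...,2].astype(float)
    T=np.array(T);A=Ro.from_rotvec(rv).as_matrix();disc=[];rim=[]
    for u in range(*umax):
        col=V[:,u]
        # walk from disc (bright) upward
        v=next((v for v in range(245,190,-1) if col[v]>170),None)
        if v is None: continue
        while col[v]>120 and v>170: v-=1
        vd=v+(120-col[v])/(col[v+1]-col[v]); 
        while col[v]<95 and v>170: v-=1
        vr=v+(95-col[v])/(col[v+1]-col[v])
        disc.append((u,vd));rim.append((u,vr))
    print(disc[::8],rim[::8])
    for name,P,z,r in (('disc',disc,zt,19.5),('rim',rim,zr,20.5)):
        X=np.array([A.T@(ray(m,u,v,z)-T)*1000 for u,v in P])
        f=lambda q:np.hypot(X[:,0]-q[0],X[:,2]-q[1])-r
        s=least_squares(f,[0,0],loss='soft_l1',f_scale=.3)
        g=lambda q:np.hypot(X[:,0]-q[0],X[:,2]-q[1])-q[2]
        print(name,s.x.round(2),np.abs(s.fun).mean().round(2),'free',least_squares(g,[0,0,r],loss='soft_l1',f_scale=.3).x.round(2))
E
python3 -c "
from fit5 import run
run('w5',[.5155,-.0403,.1161],[-1.374,.885,-.891],.1161-.0165)"
```

```text
[(292, np.float64(227.89743589743588)), (300, np.float64(220.3953488372093)), (308, np.float64(216.57142857142858)), (316, np.float64(227.19298245614036)), (324, np.float64(214.72)), (332, np.float64(216.57692307692307)), (340, np.float64(220.59183673469389))] [(292, np.float64(219.5)), (300, np.float64(219.8139534883721)), (308, np.float64(207.2391304347826)), (316, np.float64(226.75438596491227)), (324, np.float64(205.6304347826087)), (332, np.float64(207.73333333333332)), (340, np.float64(212.275))]
disc [ 1.18 -1.38] 0.5 free [ 1.18 -1.53 19.64]
rim [-0.6 -2.9] 2.6 free [-0.02  1.56 17.45]
```

```bash
sed -i 's/        while col\[v\]<95 and v>170: v-=1/        while col[v]>60 and v>170: v-=1\n        while col[v]<95 and v>170: v-=1/; s/    for u in range(\*umax):/    for u in range(*umax):\n        if 312<=u<=320 or 326<=u<=334: continue/' fit5.py
python3 -c "
from fit5 import run
run('w5',[.5155,-.0403,.1161],[-1.374,.885,-.891],.1161-.0165)"
```

```text
[(292, np.float64(227.89743589743588)), (300, np.float64(220.3953488372093)), (308, np.float64(216.57142857142858)), (325, np.float64(214.77083333333334)), (342, np.float64(222.02777777777777))] [(292, np.float64(219.5)), (300, np.float64(211.33333333333334)), (308, np.float64(207.2391304347826)), (325, np.float64(205.7826086956522)), (342, np.float64(213.88888888888889))]
disc [ 1.16 -1.38] 0.09 free [ 1.16 -1.58 19.66]
rim [ 1.03 -1.12] 0.02 free [ 1.03 -1.18 20.56]
```

The hover view shows the disc and mouth circles agreeing to within 0.3 mm, so I'm lowering slowly.

Call:
jog_arm(moves=[{"tx":-0.1,"tz":0.2,"ty":3,"grip":5,"turn":0},{"tx":-0.1,"tz":0.2,"ty":6,"grip":5,"turn":0},{"tx":-0.1,"tz":0.2,"ty":8,"grip":5,"turn":0},{"tx":-0.1,"tz":0.2,"ty":9.5,"grip":5,"turn":0},{"tx":-0.1,"tz":0.2,"ty":10,"grip":5,"turn":0}])

```text
time_s: 6.65
tcp_pos: [0.516, -0.0402, 0.1062]
eef_rot: [-1.374, 0.884, -0.892]
ft_force: [1.0, 0.2, -0.9]
width: 0.128
```

```bash
python3 shot.py wrist w6
python3 - <<'E'
import cv2,numpy as np
p=np.load('w6.npz')['p'];cv2.imwrite('pics/w6c.png',cv2.resize(p[170:290,250:390],(700,600),interpolation=2))
E
```

```text
time_s 6.65
joints [-0.0838  0.3421  1.972   0.0066  0.8198  1.0554]
tcp_pos [ 0.516  -0.0402  0.1062]
ft_force [ 0.9956  0.1568 -0.8638]
ft_torque [-0.0402  0.0002  0.0328]
width 0.1282
[[0.414, 0.008, 0.91], [-0.91, 0.004, 0.414], [-0.0, -1.0, 0.009]]
```

View pics/w6c.png

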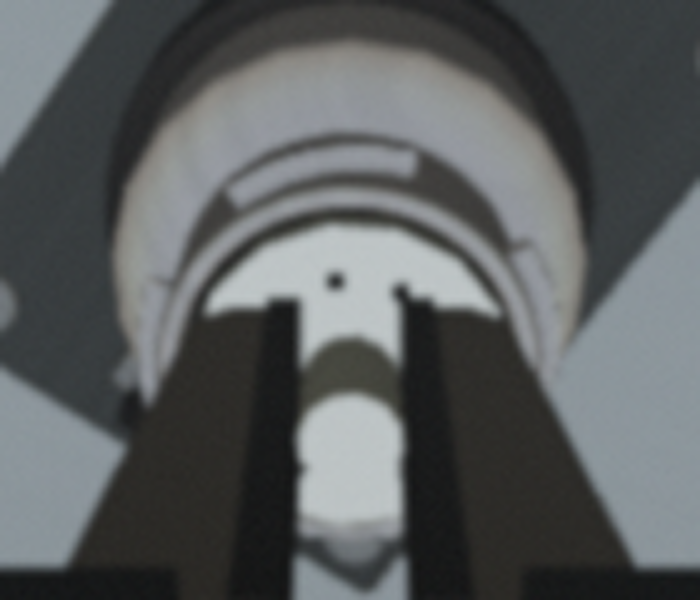

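Call:
jog_arm(moves=[{"tx":0,"tz":0,"ty":0.5,"grip":5,"turn":0},{"tx":0,"tz":0,"ty":1,"grip":5,"turn":0},{"tx":0,"tz":0,"ty":1,"grip":5,"turn":0},{"tx":0,"tz":0,"ty":1,"grip":5,"turn":0},{"tx":0,"tz":0,"ty":1,"grip":5,"turn":0}])

```text
time_s: 7.32
tcp_pos: [0.5161, -0.0401, 0.1053]
eef_rot: [-1.373, 0.884, -0.892]
ft_force: [-0.1, 0.5, 2.2]
width: 0.127
```

Call:
jog_arm(moves=[{"tx":0,"tz":0,"ty":0,"grip":30,"turn":0},{"tx":0,"tz":0,"ty":0,"grip":30,"turn":0},{"tx":0,"tz":0,"ty":0,"grip":30,"turn":0},{"tx":0,"tz":0,"ty":-10,"grip":30,"turn":0},{"tx":0,"tz":0,"ty":-50,"grip":30,"turn":0}])

```text
time_s: 7.95
tcp_pos: [0.5142, -0.0402, 0.1547]
eef_rot: [-1.375, 0.887, -0.889]
ft_force: [-0.0, 0.1, 0.2]
width: 0.329
```

```bash
python3 shot.py wrist w7
python3 - <<'E'
import cv2,numpy as np
p=np.load('w7.npz')['p'];cv2.imwrite('pics/w7c.png',cv2.resize(p[130:290,230:410],(675,600),interpolation=2))
E
```

```text
time_s 7.95
joints [-0.0842  0.2711  1.9374  0.006   0.9293  1.0558]
tcp_pos [ 0.5142 -0.0402  0.1547]
ft_force [-0.0171  0.0888  0.1522]
ft_torque [-0.0524 -0.0158  0.0043]
width 0.329
[[0.414, 0.004, 0.91], [-0.91, 0.004, 0.414], [-0.002, -1.0, 0.006]]
```

View pics/w7c.png

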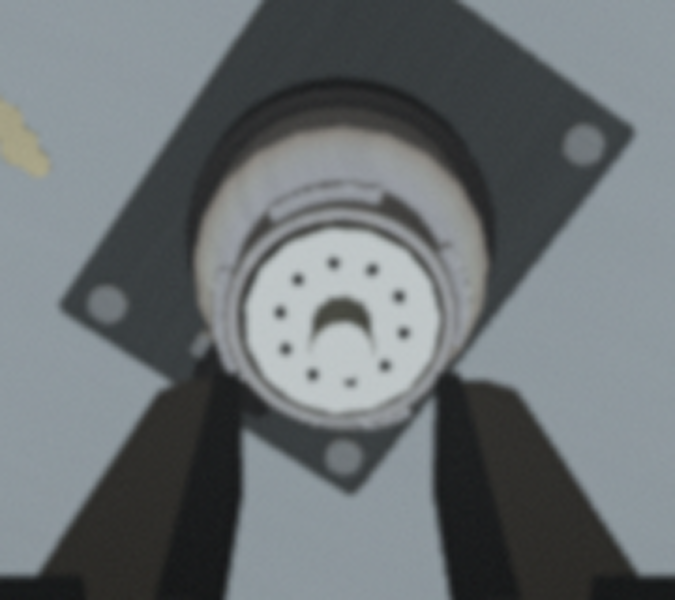

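The disc is seated and level, and step 1 should be met. I'm going over to the ring, turning counter-clockwise on the way to leave room for clockwise turning later.

Call:
jog_arm(moves=[{"tx":112,"tz":-139,"ty":-5,"grip":78,"turn":-1.75},{"tx":112,"tz":-139,"ty":-5,"grip":78,"turn":-1.75},{"tx":112,"tz":-139,"ty":-5,"grip":78,"turn":-1.75},{"tx":112,"tz":-139,"ty":-5,"grip":78,"turn":-1.75},{"tx":112,"tz":-139,"ty":-5,"grip":78,"turn":-1.75}])

```text
time_s: 8.62
tcp_pos: [0.4371, -0.2014, 0.1648]
eef_rot: [-1.557, 0.202, -0.219]
ft_force: [0.5, -0.6, 0.2]
width: 0.841
```

Call:
jog_arm(moves=[{"tx":0,"tz":0,"ty":0,"grip":78,"turn":-0.82},{"tx":0,"tz":0,"ty":0,"grip":78,"turn":-0.82},{"tx":0,"tz":0,"ty":0,"grip":78,"turn":-0.82},{"tx":0,"tz":0,"ty":0,"grip":78,"turn":-0.82},{"tx":0,"tz":0,"ty":0,"grip":78,"turn":-0.82}])

```text
time_s: 9.25
tcp_pos: [0.4373, -0.2015, 0.1654]
eef_rot: [-1.528, -0.445, 0.426]
ft_force: [0.5, -1.0, 0.7]
width: 0.849
```

```bash
python3 shot.py wrist w8
```

```text
time_s 9.25
joints [-0.4399  0.2025  2.0017  0.0087  0.9274 -1.0006]
tcp_pos [ 0.4373 -0.2015  0.1654]
ft_force [ 0.4637 -0.9617  0.6846]
ft_torque [-0.0402 -0.1099  0.0437]
width 0.849
[[0.85, 0.012, -0.527], [0.527, 0.002, 0.85], [0.011, -1.0, -0.005]]
```

View pics/w8.png

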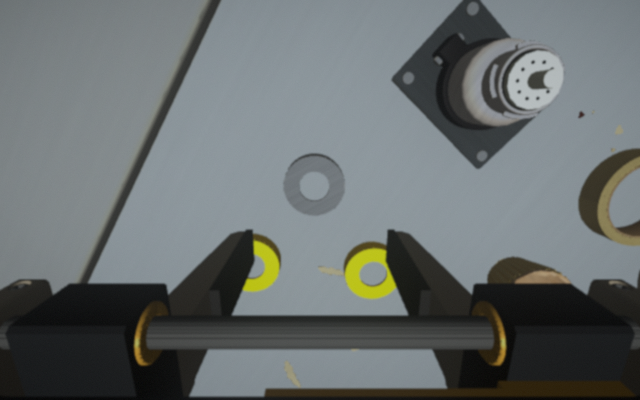

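```bash
cat > ring.py <<'E'
from cen import *
def ringc(tag,T,rv,roi,thr,zt=.0185):
    m=np.load(tag+'.npz');V=cv2.cvtColor(m['p'],cv2.COLOR_BGR2HSV)[...,2]
    A=Ro.from_rotvec(rv).as_matrix()
    k=np.zeros_like(V);u0,v0,u1,v1=roi;k[v0:v1,u0:u1]=((V<thr)*255)[v0:v1,u0:u1]
    cs,h=cv2.findContours(k,cv2.RETR_CCOMP,cv2.CHAIN_APPROX_NONE)
    for i,c in enumerate(cs):
        if len(c)<40: continue
        e=cv2.fitEllipse(cv2.convexHull(c) if h[0][i][3]<0 else c);q=ray(m,*e[0],zt)
        w=np.linalg.norm(ray(m,e[0][0]-e[1][0]/2,e[0][1],zt)-ray(m,e[0][0]+e[1][0]/2,e[0][1],zt))
        print('hole' if h[0][i][3]>=0 else 'outer',np.round(e[0],1),np.round(e[1],1),q.round(4),'dia',w.round(4),'tool',(A.T@(q-np.array(T))*1000).round(1))
E
python3 - <<'E'
from ring import *
m=np.load('w8.npz');V=cv2.cvtColor(m['p'],cv2.COLOR_BGR2HSV)[...,2]
print(V[186,275:355]);print(V[145:225,314])
for t in (128,135): ringc('w8',[.4373,-.2015,.1654],[-1.528,-.445,.426],(275,145,355,225),t)
E
```

```text
[156 157 157 157 155 156 157 151 142 127 122 120 122 120 121 122 122 119
 120 121 121 120 122 123 130 146 155 157 156 158 158 158 157 157 156 158
 157 158 158 157 156 157 157 158 157 157 157 156 157 157 157 157 157 150
 134 124 122 120 122 123 124 124 125 125 123 125 124 123 130 139 150 157
 157 158 158 157 158 157 159 158]
[156 157 156 155 157 157 157 145 111  77  80 105 119 124 124 123 124 124
 126 125 125 124 123 124 124 126 134 149 156 158 158 157 158 158 156 158
 158 157 158 158 156 157 157 158 156 157 157 157 157 156 157 155 157 154
 146 123 116 121 124 123 122 120 120 120 122 120 120 122 122 126 136 150
 155 156 156 156 157 156 156 157]
outer [313.8 183.5] [60.1 61.9] [ 0.4318 -0.2008  0.0185] dia 0.0594 tool [ -6.  146.8   4.2]
hole [314.1 184.9] [30.5 32.2] [ 0.4328 -0.2018  0.0185] dia 0.0302 tool [ -5.7 146.8   2.8]
outer [313.8 183.7] [61.1 62.4] [ 0.4319 -0.201   0.0185] dia 0.0604 tool [ -5.9 146.8   4. ]
hole [314.  185.2] [29.5 30.8] [ 0.4329 -0.2021  0.0185] dia 0.0292 tool [ -5.7 146.8   2.5]
```

Call:
jog_arm(moves=[{"tx":-6.8,"tz":2.6,"ty":50,"grip":78,"turn":0},{"tx":-6.8,"tz":2.6,"ty":100,"grip":78,"turn":0},{"tx":-6.8,"tz":2.6,"ty":122,"grip":78,"turn":0},{"tx":-6.8,"tz":2.6,"ty":122,"grip":78,"turn":0},{"tx":-6.8,"tz":2.6,"ty":122,"grip":78,"turn":0}])

```text
time_s: 9.93
tcp_pos: [0.4324, -0.203, 0.0444]
eef_rot: [-1.529, -0.447, 0.426]
ft_force: [0.1, -0.9, 0.3]
width: 0.846
```

```bash
python3 shot.py wrist w9
```

```text
time_s 9.925
joints [-0.4472  0.3973  2.0911  0.0117  0.6417 -1.0137]
tcp_pos [ 0.4324 -0.203   0.0444]
ft_force [ 0.1287 -0.8864  0.2859]
ft_torque [-0.0167 -0.1029  0.0412]
width 0.8462
[[0.849, 0.013, -0.529], [0.529, 0.001, 0.849], [0.012, -1.0, -0.006]]
```

View pics/w9.png

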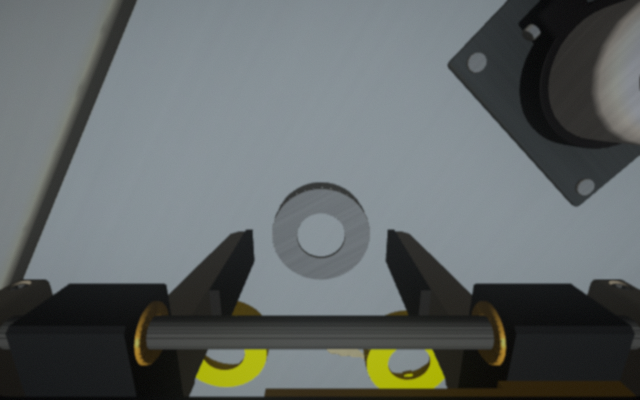

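Run:
```python
from ring import *
m=np.load('w9.npz');V=cv2.cvtColor(m['p'],cv2.COLOR_BGR2HSV)[...,2]
print(V[233,265:380:2]);print(V[175:290,321])
ringc('w9',[.4324,-.203,.0444],[-1.529,-.447,.426],(262,170,380,290),133)
```

```text
[151 150 151 145 119 114 117 117 116 116 116 118 117 117 116 114 129 150
 152 151 152 152 152 152 152 150 152 152 152 152 153 151 151 152 151 151
 152 152 153 146 118 118 119 116 117 117 117 120 120 119 120 118 128 152
 152 153 153 151]
[151 151 151 152 154 153 140 101  64  55  56  66  74  80 100 114 118 120
 120 122 120 119 119 119 121 122 121 119 119 118 119 119 119 119 118 119
 119 125 137 147 151 152 152 151 150 152 152 152 151 153 152 152 152 152
 152 152 151 152 152 152 151 151 151 152 151 151 151 151 151 151 151 151
 150 151 152 151 151 150 150 150 138 105  82  97 114 119 119 118 117 117
 116 113 113 113 114 116 116 115 114 115 117 117 117 119 131 142 149 149
 150 150 151 150 151 150 149]
outer [320.3 230.4] [97.7 98. ] [ 0.4311 -0.2     0.0185] dia 0.0606 tool [ 0.2 25.9  3.4]
hole [320.6 233.9] [43.4 47.6] [ 0.4325 -0.2019  0.0185] dia 0.027 tool [ 0.4 25.9  1. ]
```

Call:
jog_arm(grip_force=10, moves=[{"tx":-0.6,"tz":1.0,"ty":15,"grip":78,"turn":0},{"tx":-0.6,"tz":1.0,"ty":27.5,"grip":78,"turn":0},{"tx":-0.6,"tz":1.0,"ty":27.5,"grip":78,"turn":0},{"tx":-0.6,"tz":1.0,"ty":27.5,"grip":55,"turn":0},{"tx":-0.6,"tz":1.0,"ty":27.5,"grip":55,"turn":0}])

```text
time_s: 10.6
tcp_pos: [0.4322, -0.2026, 0.0173]
eef_rot: [-1.529, -0.448, 0.426]
ft_force: [-0.4, -0.2, -0.7]
width: 0.668
```

Call:
jog_arm(moves=[{"tx":0,"tz":0,"ty":0,"grip":55,"turn":0},{"tx":0,"tz":0,"ty":0,"grip":55,"turn":0},{"tx":0,"tz":0,"ty":-10,"grip":55,"turn":0},{"tx":0,"tz":0,"ty":-50,"grip":55,"turn":0},{"tx":0,"tz":0,"ty":-100,"grip":55,"turn":0}])

```text
time_s: 11.22
tcp_pos: [0.43, -0.2024, 0.1183]
eef_rot: [-1.528, -0.447, 0.427]
ft_force: [-0.5, -0.3, -0.6]
width: 0.668
```

```bash
python3 shot.py wrist w10
```

```text
time_s 11.225
joints [-0.4482  0.2645  2.0531  0.0097  0.8135 -1.0121]
tcp_pos [ 0.43   -0.2024  0.1183]
ft_force [-0.4521 -0.2814 -0.5897]
ft_torque [-0.0263 -0.1528  0.0518]
width 0.668
[[0.849, 0.013, -0.529], [0.529, 0.002, 0.849], [0.012, -1.0, -0.005]]
```

View pics/w10.png

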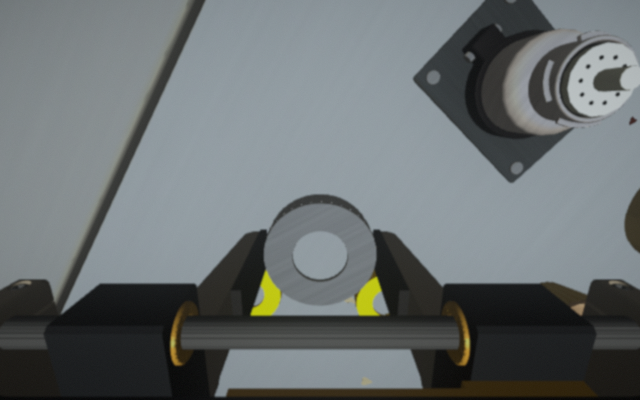

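Run:
```python
from ring import *
T=[.43,-.2024,.1183];rv=[-1.528,-.447,.427]
m=np.load('w10.npz');hsv=cv2.cvtColor(m['p'],cv2.COLOR_BGR2HSV);V=hsv[...,2]
print(V[185:312,321]);print(V[255,255:385:2])
ringc('w10',T,rv,(262,188,380,310),133,.1195)
# disc on jar: in w10 edges, w8 full view
for tag,T,rv,roi in (('w8',[.4373,-.2015,.1654],[-1.528,-.445,.426],(495,40,575,120)),):
    m=np.load(tag+'.npz');hsv=cv2.cvtColor(m['p'],cv2.COLOR_BGR2HSV)
    mask=((hsv[...,2]>175)).astype(np.uint8)*255
    e,a=cen(m,None,mask,roi);q=ray(m,*e[0],.089)
    print('disc seated',e,a,q,(Ro.from_rotvec(rv).as_matrix().T@(q-T)*1000).round(1))
m=np.load('w7.npz');V=cv2.cvtColor(m['p'],cv2.COLOR_BGR2HSV)[...,2]
e,a=cen(m,None,((V>175)*255).astype(np.uint8),(285,185,352,245));q=ray(m,*e[0],.089)
print('w7',e,a,q,(Ro.from_rotvec([-1.375,.887,-.889]).as_matrix().T@(q-[.5142,-.0402,.1547])*1000).round(1))
```

```text
[164 163 163 164 164 163 164 163 149 109  72  59  60  58  62  69  83  84
  93 116 125 128 127 127 129 127 127 126 128 129 130 131 130 129 129 128
 128 126 128 128 128 126 127 127 128 133 146 157 160 161 161 161 161 160
 161 162 162 161 161 160 161 162 161 162 161 161 161 160 160 162 161 161
 161 160 161 160 162 162 161 162 162 162 162 160 160 160 161 159 161 160
 160 160 158 145 106  75  85 111 123 125 125 125 125 124 119 120 118 119
 121 122 122 122 121 120 122 123 122 123 123 126 136 151 157 159 159 162
 159]
[ 31  29  29  29  65 120 122 123 123 123 123 124 122 124 123 122 123 122
 115 143 162 162 163 160 162 160 161 160 161 162 162 161 161 161 162 161
 162 162 161 160 161 160 161 162 160 160 120 122 124 123 124 123 124 127
 127 126 125 127 125 126 113  42  30  30  29]
outer [321.7 250.7] [110.8 131.6] [ 0.4293 -0.1997  0.1195] dia 0.0597 tool [ 0.9 -1.2  2.6]
hole [319.7 254. ] [49.3 55.5] [ 0.4295 -0.2019  0.1195] dia 0.0266 tool [-0.2 -1.2  0.7]
disc seated ((535.356689453125, 79.76531982421875), (49.86598587036133, 60.779273986816406), 37.43988800048828) 2304.0 [ 0.51571625 -0.041199    0.089     ] [150.3  77.6  95.2]
w7 ((320.8305358886719, 215.13865661621094), (47.68982696533203, 50.10289764404297), 93.07485961914062) 1810.0 [ 0.51594288 -0.04156437  0.089     ] [ 2.1 65.7  0.6]
```

Call:
jog_arm(moves=[{"tx":30,"tz":17,"ty":-25,"grip":55,"turn":0},{"tx":80,"tz":46,"ty":-25,"grip":55,"turn":0},{"tx":130,"tz":75,"ty":-25,"grip":55,"turn":0},{"tx":157.6,"tz":91,"ty":-25,"grip":55,"turn":0},{"tx":157.6,"tz":91,"ty":-25,"grip":55,"turn":0}])

```text
time_s: 11.9
tcp_pos: [0.519, -0.0416, 0.1512]
eef_rot: [-1.533, -0.455, 0.424]
ft_force: [-0.2, -0.8, -1.2]
width: 0.666
```

```bash
python3 shot.py wrist w11;python3 - <<'E'
from ring import *
m=np.load('w5.npz');A=Ro.from_rotvec([-1.374,.885,-.891]).as_matrix()
for v,z in((215,.0996),(250,.115),(200,.086)): print((A.T@(ray(m,320,v,z)-[.5155,-.0403,.1161])*1000).round(2))
m=np.load('w10.npz');A=Ro.from_rotvec([-1.528,-.447,.427]).as_matrix()
for v,z in((205,.1195),(254,.1195),(304,.1195)): print((A.T@(ray(m,320,v,z)-[.43,-.2024,.1183])*1000).round(2))
E
```

```text
time_s 11.9
joints [-0.0828  0.2744  1.9425  0.      0.9035 -0.6431]
tcp_pos [ 0.519  -0.0416  0.1512]
ft_force [-0.199  -0.8157 -1.1667]
ft_torque [-0.042  -0.1023  0.0417]
width 0.6661
[[0.847, 0.021, -0.531], [0.531, -0.002, 0.847], [0.017, -1.0, -0.013]]
[ 1.38 16.64 17.75]
[1.35 1.12 2.95]
[ 1.41 30.29 22.8 ]
[-0.04 -1.35 28.48]
[-0.04 -1.2   0.71]
[-3.000e-02 -1.040e+00 -3.052e+01]
```

View pics/w11.png

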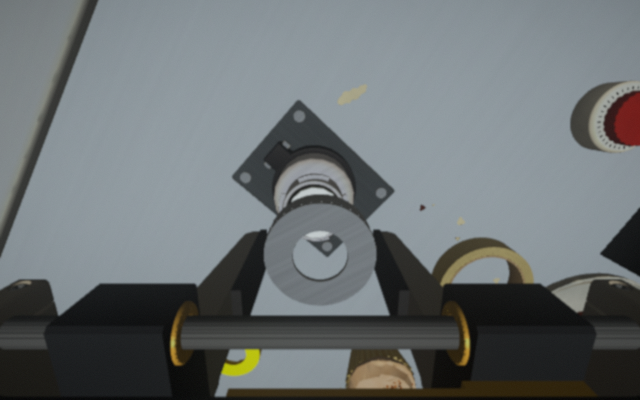

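Run:
```python
from h import *
import math
def normal(tag,roi):
    m=np.load(tag+'.npz');d=m['d'];K=m['K'];u0,v0,u1,v1=roi
    vv,uu=np.mgrid[v0:v1:3,u0:u1:3];z=d[vv,uu].ravel();P=np.c_[(uu.ravel()-K[0,2])/K[0,0]*z,(vv.ravel()-K[1,2])/K[1,1]*z,z][z>0]
    for _ in range(3):
        c=P.mean(0);n=np.linalg.svd(P-c,full_matrices=False)[2][2];r=(P-c)@n;P=P[np.abs(r)<2*r.std()+1e-6]
    n*=np.sign(-n[2]);return n,m['R']@[0,0,1],c
for tag,roi in (('w1',(120,20,500,150)),('w2',(40,20,600,190)),('w4',(120,20,280,200)),('w7',(20,20,200,200)),('w9',(140,10,440,170)),('w10',(210,10,400,180)),('w11',(110,10,500,95))):
    n,r,c=normal(tag,roi);print(tag,n.round(4),'model z in cam',r.round(4))
```

```text
w1 [-4.000e-04  2.764e-01 -9.610e-01] model z in cam [ 5.000e-04  2.765e-01 -9.610e-01]
w2 [-3.000e-04  2.741e-01 -9.617e-01] model z in cam [ 7.000e-04  2.741e-01 -9.617e-01]
w4 [-7.000e-04  2.679e-01 -9.634e-01] model z in cam [ 4.000e-04  2.673e-01 -9.636e-01]
w7 [-0.0023  0.2706 -0.9627] model z in cam [-0.0013  0.2703 -0.9628]
w9 [ 0.0126  0.2813 -0.9595] model z in cam [ 0.0121  0.2825 -0.9592]
w10 [ 0.012   0.2804 -0.9598] model z in cam [ 0.0116  0.2819 -0.9594]
w11 [ 0.0171  0.287  -0.9578] model z in cam [ 0.017   0.289  -0.9572]
```

```bash
python3 shot.py wrist w12
python3 - <<'E'
import cv2,numpy as np
p=np.load('w12.npz')['p'];cv2.imwrite('pics/w12c.png',cv2.resize(p[140:310,250:390],(560,680)[::1],interpolation=2)[:600])
E
```

```text
time_s 11.95
joints [-8.4800e-02  2.7410e-01  1.9436e+00 -4.0000e-04  9.0360e-01 -6.4400e-01]
tcp_pos [ 0.5182 -0.0426  0.151 ]
ft_force [-1.0608 -0.8981 -0.4057]
ft_torque [-0.0349 -0.125   0.001 ]
width 0.6659
[[0.847, 0.02, -0.531], [0.531, -0.002, 0.848], [0.016, -1.0, -0.012]]
```

View pics/w12c.png

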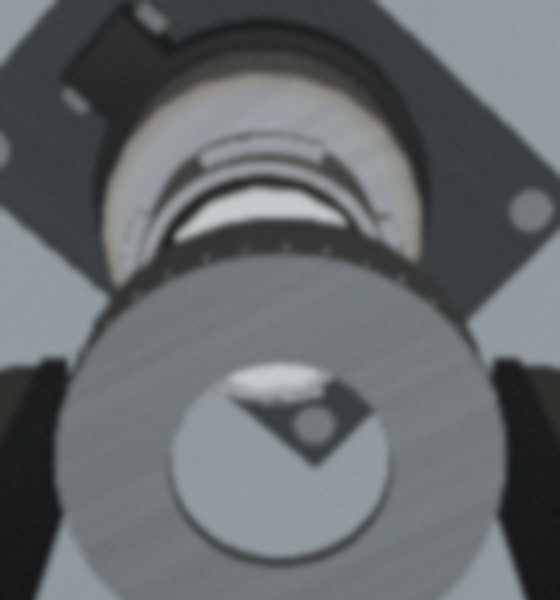

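Call:
jog_arm(moves=[{"tx":-2.4,"tz":1.5,"ty":8,"grip":55,"turn":0},{"tx":-2.4,"tz":1.5,"ty":16,"grip":55,"turn":0},{"tx":-2.4,"tz":1.5,"ty":20,"grip":55,"turn":0},{"tx":-2.4,"tz":1.5,"ty":20,"grip":55,"turn":0},{"tx":-2.4,"tz":1.5,"ty":20,"grip":55,"turn":0}])

```text
time_s: 12.62
tcp_pos: [0.5154, -0.0435, 0.1308]
eef_rot: [-1.534, -0.453, 0.423]
ft_force: [0.7, 0.4, -0.5]
width: 0.667
```

```bash
python3 shot.py wrist w13
python3 - <<'E'
import cv2,numpy as np
p=np.load('w13.npz')['p'];cv2.imwrite('pics/w13c.png',cv2.resize(p[160:310,250:390],(560,600),interpolation=2))
E
```

```text
time_s 12.625
joints [-8.6900e-02  2.9910e-01  1.9645e+00 -5.0000e-04  8.5800e-01 -6.4480e-01]
tcp_pos [ 0.5154 -0.0435  0.1308]
ft_force [ 0.7248  0.3859 -0.4582]
ft_torque [-0.0196 -0.1198  0.0108]
width 0.6666
[[0.848, 0.02, -0.53], [0.53, -0.002, 0.848], [0.016, -1.0, -0.012]]
```

View pics/w13c.png

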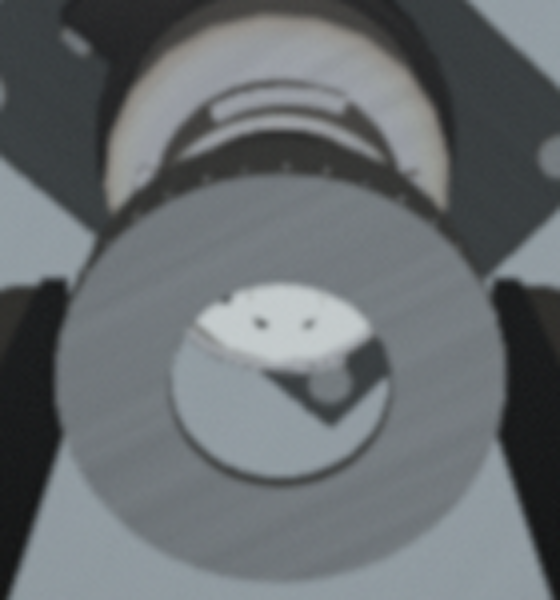

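Run:
```python
from cen import *
from scipy.optimize import least_squares
m=np.load('w13.npz');V=cv2.cvtColor(m['p'],cv2.COLOR_BGR2HSV)[...,2].astype(float)
T=np.array([.5154,-.0435,.1308]);R=np.array([[0.848,0.02,-0.53],[0.53,-0.002,0.848],[0.016,-1.0,-0.012]])
for u in (305,320,335): print(u,V[160:215,u].astype(int).tolist())
print(V[190,270:375].astype(int).tolist())
tt=lambda u,v,z:(R.T@(ray(m,u,v,z)-T)*1000)
ztop=T[2]+.0012
def fit(name,P,z,r):
    X=np.array([tt(u,v,z) for u,v in P]);f=lambda q:np.hypot(X[:,0]-q[0],X[:,2]-q[1])-r
    s=least_squares(f,[0,0],loss='soft_l1',f_scale=.3);g=lambda q:np.hypot(X[:,0]-q[0],X[:,2]-q[1])-q[2]
    print(name,len(P),s.x.round(2),np.abs(s.fun).mean().round(2),'free',least_squares(g,[0,0,r],loss='soft_l1',f_scale=.3).x.round(2))
# ring top edge far (near) arc and bottom arc
arc=[]
for u in range(285,356,3):
    col=V[:,u]; v=240 if abs(u-320)>32 else 222
    # top edge: bright->dark going up
    while col[v]>105 and v>180: v-=1
    arc.append((u,v+(105-col[v])/(col[v+1]-col[v])))
    v=290
    while col[v]<142 and v<320: v+=1
    arc.append((u,v-1+(142-col[v-1])/(col[v]-col[v-1])))
fit('ring top',arc,ztop,30.5)
# rim outer edge: from ring dark side upward: first bright crescent then dark ridge gap
rim=[]
for u in range(308,334):
    col=V[:,u]; v=196
    while col[v]<110 and v>170: v-=1
    while col[v]>110 and v>170: v-=1
    rim.append((u,v+(110-col[v])/(col[v+1]-col[v])))
print(rim[::4]);fit('rim outer',rim,.086,22.5)
# shoulder outer edge, bright->dark outward
sh=[]
for v in range(170,206,2):
    row=V[v]; u=283
    while row[u]>105: u-=1
    sh.append((u+(105-row[u])/(row[u+1]-row[u]),v)); u=356
    while row[u]>105: u+=1
    sh.append((u-(105-row[u])/(row[u-1]-row[u]),v))
print(sh[:8]);fit('shoulder',sh,.060,33)
```

```text
305 [64, 67, 67, 70, 74, 91, 116, 137, 148, 150, 152, 155, 160, 160, 160, 161, 160, 159, 161, 159, 160, 158, 143, 115, 106, 135, 157, 162, 158, 140, 113, 112, 138, 158, 152, 117, 78, 57, 53, 54, 54, 53, 54, 53, 68, 97, 117, 123, 124, 125, 123, 125, 123, 124, 124]
320 [69, 70, 75, 94, 120, 139, 146, 147, 147, 151, 155, 160, 162, 163, 164, 165, 164, 165, 161, 140, 112, 118, 147, 161, 161, 144, 109, 88, 114, 149, 162, 145, 98, 54, 49, 53, 54, 53, 54, 55, 61, 68, 73, 91, 114, 123, 124, 126, 127, 127, 126, 125, 123, 125, 125]
335 [52, 63, 67, 68, 67, 75, 95, 120, 140, 148, 152, 153, 154, 153, 155, 155, 160, 160, 162, 165, 163, 159, 147, 135, 145, 155, 146, 129, 101, 79, 76, 94, 124, 149, 154, 128, 89, 62, 54, 54, 55, 55, 55, 57, 69, 98, 120, 126, 128, 129, 129, 126, 127, 126, 127]
[63, 64, 65, 60, 47, 40, 40, 44, 68, 106, 132, 145, 151, 155, 157, 160, 163, 163, 163, 162, 163, 163, 162, 159, 150, 126, 100, 77, 69, 65, 65, 68, 73, 92, 110, 113, 108, 109, 115, 122, 133, 142, 148, 150, 155, 157, 159, 161, 161, 160, 162, 161, 161, 159, 159, 156, 153, 151, 145, 137, 129, 116, 105, 92, 83, 76, 7
[... 427 characters left out ...]
89.02777777777777)), (332, np.float64(190.17241379310346))]
rim outer 26 [-0.39  3.27] 0.13 free [-0.44  2.15 23.59]
[(np.float64(315.5), 170), (np.float64(365.0), 170), (np.float64(inf), 172), (np.float64(370.75), 172), (np.float64(inf), 174), (np.float64(-inf), 174), (np.float64(298.75), 176), (np.float64(420.0), 176)]<stdin>:37: RuntimeWarning: divide by zero encountered in scalar divide
<stdin>:39: RuntimeWarning: divide by zero encountered in scalar divide
h.py:5: RuntimeWarning: invalid value encountered in divide
  c=-R.T@t; d=R.T@np.linalg.inv(K)@np.array([u,v,1.0]); return c+d*(z-c[2])/d[2]
Traceback (most recent call last):
ValueError: Residuals are not finite in the initial point.
```

Run:
```python
from cen import *
m=np.load('w13.npz');V=cv2.cvtColor(m['p'],cv2.COLOR_BGR2HSV)[...,2].astype(float)
T=np.array([.5154,-.0435,.1308]);R=np.array([[0.848,0.02,-0.53],[0.53,-0.002,0.848],[0.016,-1.0,-0.012]])
tt=lambda u,v,z:(R.T@(ray(m,u,v,z)-T)*1000)
for u in (312,316,320,324,328): print(u,V[228:265,u].astype(int).tolist())
from scipy.optimize import least_squares
def fit(name,P,z,r):
    X=np.array([tt(u,v,z) for u,v in P]);f=lambda q:np.hypot(X[:,0]-q[0],X[:,2]-q[1])-r
    s=least_squares(f,[0,0]);print(name,s.x.round(2),np.abs(s.fun).mean().round(2),X[:,[0,2]].round(1)[::4].tolist())
P=[]
for u in range(304,336,2):
    col=V[:,u];v=next((v for v in range(240,262) if col[v]<170),None)
    if v and col[v-1]>170: P.append((u,v-1+(col[v-1]-172)/(col[v-1]-col[v])))
print(P);fit('disc far edge',P,.089,19.5)
# shoulder at single rows
for v in (185,190,195,200):
    row=V[v];l=[u for u in range(268,290) if row[u]<100<=row[u+1]];r=[u for u in range(345,372) if row[u]>=100>row[u+1]]
    print(v,l,r)
```

```text
312 [128, 125, 127, 140, 167, 185, 190, 198, 202, 203, 201, 197, 196, 200, 203, 203, 204, 203, 203, 198, 181, 169, 160, 151, 152, 159, 160, 160, 160, 161, 161, 162, 161, 161, 161, 161, 162]
316 [127, 126, 138, 166, 192, 202, 204, 203, 203, 203, 202, 189, 159, 154, 183, 200, 203, 204, 203, 203, 200, 186, 174, 155, 124, 110, 131, 150, 161, 162, 162, 162, 162, 161, 161, 161, 162]
320 [126, 128, 146, 179, 198, 204, 204, 203, 204, 203, 204, 203, 203, 203, 204, 203, 204, 203, 204, 203, 203, 195, 182, 162, 128, 93, 72, 73, 92, 119, 146, 158, 161, 162, 162, 162, 161]
324 [124, 127, 138, 170, 193, 203, 203, 203, 204, 203, 204, 204, 201, 199, 200, 203, 204, 203, 203, 203, 198, 185, 174, 165, 146, 109, 76, 67, 66, 66, 70, 87, 117, 143, 156, 160, 161]
328 [126, 124, 127, 142, 172, 195, 203, 204, 204, 203, 199, 187, 171, 178, 194, 203, 204, 202, 203, 203, 197, 182, 162, 146, 139, 128, 119, 121, 120, 118, 109, 93, 77, 68, 79, 107, 136]
[(304, np.float64(244.55)), (306, np.float64(246.63636363636363)), (308, np.float64(247.30769230769232)), (312, np.float64(248.75)), (316, np.float64(239.56666666666666)), (318, np.float64(250.54545454545453)), (320, np.float64(250.5)), (322, np.float64(250.3125)), (324, np.float64(250.22222222222223)), (326, np.float64(239.74074074074073)), (328, np.float64(249.5)), (330, np.float64(249.0909090909091)), (332, np.float64(248.45454545454547)), (334, np.float64(247.26666666666668))]
disc far edge [0.83 2.75] 1.84 [[-10.9, -13.5], [-2.7, -9.8], [2.8, -17.8], [8.3, -16.6]]
185 [281] [356]
190 [278] [358]
195 [277] [360]
200 [276] [361]
```

Call:
jog_arm(moves=[{"tx":-0.1,"tz":3,"ty":5,"grip":55,"turn":0},{"tx":-0.1,"tz":3,"ty":13,"grip":55,"turn":0},{"tx":-0.1,"tz":3,"ty":19,"grip":55,"turn":0},{"tx":-0.1,"tz":3,"ty":22,"grip":55,"turn":0},{"tx":-0.1,"tz":3,"ty":22,"grip":55,"turn":0}])

```text
time_s: 13.3
tcp_pos: [0.5141, -0.041, 0.1086]
eef_rot: [-1.534, -0.452, 0.423]
ft_force: [-0.4, -0.1, -0.8]
width: 0.664
```

```bash
python3 shot.py wrist w14; python3 shot.py scene s14|head -1
python3 - <<'E'
import cv2,numpy as np
p=np.load('w14.npz')['p'];a=cv2.resize(p[160:310,250:390],(420,450),interpolation=2)
b=cv2.resize(np.load('s14.npz')['p'][180:260,310:380],(380,450)[::1],interpolation=2)
cv2.imwrite('pics/w14c.png',np.hstack([a,b]))
E
```

```text
time_s 13.3
joints [-8.2200e-02  3.3070e-01  1.9829e+00 -7.0000e-04  8.0840e-01 -6.4000e-01]
tcp_pos [ 0.5141 -0.041   0.1086]
ft_force [-0.3668 -0.1259 -0.7788]
ft_torque [-0.0194 -0.1235 -0.0175]
width 0.6644
[[0.848, 0.019, -0.53], [0.53, -0.002, 0.848], [0.015, -1.0, -0.012]]
time_s 13.35
```

View pics/w14c.png

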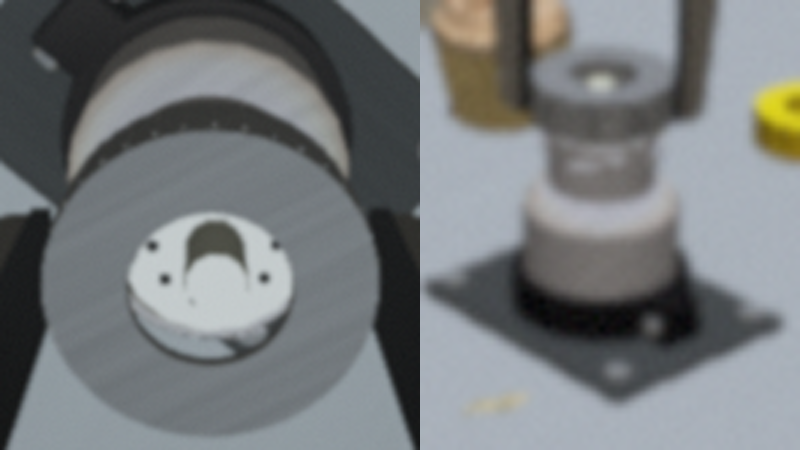

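Run:
```python
from cen import *
from scipy.optimize import least_squares
m=np.load('w14.npz');V=cv2.cvtColor(m['p'],cv2.COLOR_BGR2HSV)[...,2].astype(float)
T=np.array([.5141,-.041,.1086]);R=np.array([[0.848,0.019,-0.53],[0.53,-0.002,0.848],[0.015,-1.0,-0.012]])
tt=lambda u,v,z:(R.T@(ray(m,u,v,z)-T)*1000)
def fit(name,P,z,r):
    X=np.array([tt(u,v,z) for u,v in P]);f=lambda q:np.hypot(X[:,0]-q[0],X[:,2]-q[1])-r
    s=least_squares(f,[0,0],loss='soft_l1',f_scale=.3);print(name,s.x.round(2),np.abs(s.fun).mean().round(2))
arc=[]
for u in range(285,356,3):
    col=V[:,u]; v=240 if abs(u-320)>32 else 222
    while col[v]>105 and v>180: v-=1
    arc.append((u,v+(105-col[v])/(col[v+1]-col[v])))
    v=295
    while col[v]<142 and v<320: v+=1
    arc.append((u,v-1+(142-col[v-1])/(col[v]-col[v-1])))
fit('ring top',arc,T[2]+.0012,30.5)
for v in range(236,264,4): print(v,V[v,290:352].astype(int).tolist())
for u in (312,321,330): print(u,V[228:285,u].astype(int).tolist())
```

```text
ring top [-0.13 -1.09] 0.16
236 [125, 125, 126, 126, 126, 125, 127, 126, 125, 125, 128, 137, 154, 172, 187, 198, 201, 204, 204, 204, 204, 204, 200, 182, 145, 106, 85, 78, 75, 76, 77, 77, 78, 77, 76, 78, 84, 103, 138, 177, 199, 204, 205, 203, 201, 196, 187, 169, 150, 136, 128, 127, 126, 127, 128, 130, 130, 131, 131, 130, 130, 129]
240 [126, 126, 126, 125, 124, 125, 126, 133, 138, 131, 126, 141, 168, 193, 204, 204, 204, 204, 204, 205, 199, 176, 127, 83, 73, 74, 74, 77, 76, 78, 78, 79, 79, 78, 78, 78, 78, 77, 75, 81, 118, 164, 194, 204, 205, 203, 204, 205, 204, 191, 153, 115, 112, 124, 128, 128, 126, 125, 125, 124, 126, 127]
244 [125, 125, 126, 123, 128, 151, 182, 200, 198, 189, 179, 181, 194, 201, 205, 203, 204, 204, 204, 204, 198, 169, 117, 81, 74, 76, 78, 88, 104, 118, 123, 125, 123, 119, 115, 110, 98, 84, 76, 74, 87, 134, 181, 202, 205, 204, 204, 206, 205, 204, 198, 192, 191, 189, 173, 146, 132, 129, 128, 128, 129, 129]
248 [123, 125, 131, 152, 182, 198, 204, 204, 204, 204, 205, 204, 203, 203, 205, 204, 205, 203, 205, 204, 194, 159, 117, 119, 161, 189, 202, 204, 204, 204, 205, 204, 
[... 1235 characters left out ...]
197, 201, 202, 198, 195, 199, 203, 203, 204, 204, 204, 200, 187, 173, 160, 152, 153, 159, 162, 162, 160, 143, 105, 76, 85, 110, 122, 124, 122]
321 [126, 127, 147, 179, 184, 147, 100, 80, 77, 78, 79, 79, 79, 79, 79, 85, 125, 175, 200, 205, 204, 204, 203, 204, 205, 204, 204, 204, 204, 204, 204, 204, 205, 203, 203, 203, 204, 204, 205, 204, 204, 197, 182, 164, 147, 151, 159, 163, 164, 161, 148, 107, 76, 85, 113, 124, 127]
330 [127, 127, 125, 131, 154, 183, 201, 202, 199, 184, 161, 140, 118, 101, 94, 91, 87, 83, 85, 107, 134, 163, 184, 195, 202, 204, 203, 203, 205, 203, 204, 204, 204, 203, 203, 204, 204, 204, 205, 204, 196, 180, 168, 158, 142, 119, 96, 75, 64, 59, 62, 81, 108, 124, 128, 127, 125]
```

Run:
```python
from cen import *
m=np.load('w14.npz')
T=np.array([.5141,-.041,.1086]);R=np.array([[0.848,0.019,-0.53],[0.53,-0.002,0.848],[0.015,-1.0,-0.012]])
tt=lambda u,v,z:(R.T@(ray(m,u,v,z)-T)*1000).round(2)
print('knob near',tt(321.5,244.3,.106)-[0,0,6],'disc far',tt(321.5,270.5,.089)+[0,0,19.5],tt(321.5,240,.097))
# ring mid at edges
V=cv2.cvtColor(m['p'],cv2.COLOR_BGR2HSV)[...,2]
for v in (190,200,205): 
    print(v,V[v,270:292].tolist(),V[v,345:372].tolist())
for u,v in ((274.5,205),(365,205)):print(tt(u,v,.062))
```

```text
knob near [ 0.81  2.56 -1.35] disc far [ 0.96 19.87 -1.5 ] [ 0.87 11.58  3.23]
190 [64, 61, 56, 46, 40, 37, 39, 38, 36, 41, 55, 69, 90, 113, 130, 142, 143, 147, 148, 152, 156, 159] [157, 156, 157, 154, 154, 151, 151, 151, 146, 141, 123, 98, 69, 49, 41, 40, 39, 40, 41, 46, 58, 62, 64, 65, 65, 64, 63]
200 [51, 41, 38, 37, 39, 55, 89, 119, 138, 146, 150, 154, 158, 160, 161, 164, 164, 163, 163, 162, 164, 160] [110, 128, 144, 157, 162, 163, 163, 163, 160, 162, 161, 158, 157, 152, 148, 144, 135, 110, 70, 42, 40, 43, 56, 61, 64, 65, 62]
205 [48, 41, 39, 59, 95, 127, 141, 150, 153, 157, 160, 161, 162, 161, 156, 146, 124, 94, 67, 54, 53, 50] [56, 54, 53, 55, 55, 59, 71, 93, 120, 142, 152, 156, 154, 153, 151, 148, 142, 136, 117, 80, 48, 41, 50, 60, 62, 63, 64]
[-30.55  46.    13.6 ]
[30.46 46.92 13.29]
```

Call:
jog_arm(moves=[{"tx":0.7,"tz":-0.3,"ty":2,"grip":55,"turn":0},{"tx":0.7,"tz":-0.3,"ty":4,"grip":55,"turn":0},{"tx":0.7,"tz":-0.3,"ty":6,"grip":55,"turn":0},{"tx":0.7,"tz":-0.3,"ty":8,"grip":55,"turn":0},{"tx":0.7,"tz":-0.3,"ty":9,"grip":55,"turn":0}])

```text
time_s: 14.02
tcp_pos: [0.5152, -0.0409, 0.0998]
eef_rot: [-1.534, -0.453, 0.423]
ft_force: [1.0, 0.0, -0.3]
width: 0.664
```

Call:
jog_arm(moves=[{"tx":0,"tz":0,"ty":0.5,"grip":55,"turn":0},{"tx":0,"tz":0,"ty":1,"grip":55,"turn":0},{"tx":0,"tz":0,"ty":1.5,"grip":55,"turn":0},{"tx":0,"tz":0,"ty":2,"grip":55,"turn":0},{"tx":0,"tz":0,"ty":2,"grip":55,"turn":0}])

```text
time_s: 14.65
tcp_pos: [0.5154, -0.041, 0.0982]
eef_rot: [-1.534, -0.453, 0.423]
ft_force: [-1.0, 0.0, 6.7]
width: 0.665
```

Call:
jog_arm(moves=[{"tx":0,"tz":0,"ty":0,"grip":55,"turn":0.1},{"tx":0,"tz":0,"ty":0.5,"grip":55,"turn":0.2},{"tx":0,"tz":0,"ty":1,"grip":55,"turn":0.3},{"tx":0,"tz":0,"ty":1.5,"grip":55,"turn":0.4},{"tx":0,"tz":0,"ty":2,"grip":55,"turn":0.5}])

```text
time_s: 15.28
tcp_pos: [0.5154, -0.0412, 0.0967]
eef_rot: [-1.573, -0.059, 0.028]
ft_force: [-2.4, -1.1, 7.1]
width: 0.669
```

```bash
cat > st.py <<'E'
from station import manip
from h import *
s=manip.observe()
for k in ['time_s','joints','tcp_pos','ft_force','ft_torque']: print(k,np.round(s[k],4))
print('j6eff',s['joint_efforts'][5],'yaw',np.degrees(np.arctan2(toolaxes(s)[1,0],toolaxes(s)[0,0])).round(2),toolaxes(s)[:,1].round(3))
E
python3 st.py
```

```text
time_s 15.275
joints [-8.2000e-02  3.5070e-01  1.9883e+00 -1.2000e-03  7.8240e-01 -1.3650e-01]
tcp_pos [ 0.5154 -0.0412  0.0967]
ft_force [-2.375  -1.0845  7.1228]
ft_torque [-0.1584  0.485   0.0681]
j6eff -1.2408744916319847 yaw 3.17 [ 0.02  -0.002 -1.   ]
```

Call:
jog_arm(moves=[{"tx":0,"tz":0,"ty":0.3,"grip":55,"turn":0.1},{"tx":0,"tz":0,"ty":0.7,"grip":55,"turn":0.2},{"tx":0,"tz":0,"ty":1.1,"grip":55,"turn":0.3},{"tx":0,"tz":0,"ty":1.6,"grip":55,"turn":0.4},{"tx":0,"tz":0,"ty":2.1,"grip":55,"turn":0.5}])

```text
time_s: 15.9
tcp_pos: [0.515, -0.0412, 0.0945]
eef_rot: [-1.54, 0.336, -0.366]
ft_force: [-1.1, -0.9, 1.3]
width: 0.667
```

```bash
python3 st.py; python3 shot.py wrist w15|head -1; python3 shot.py scene s15|head -1
python3 - <<'E'
import cv2,numpy as np
p=np.load('w15.npz')['p'];a=cv2.resize(p[160:310,250:390],(420,450),interpolation=2)
b=cv2.resize(np.load('s15.npz')['p'][180:260,310:380],(380,450)[::1],interpolation=2)
cv2.imwrite('pics/w15c.png',np.hstack([a,b]))
E
```

```text
time_s 15.9
joints [-8.2100e-02  3.5410e-01  1.9898e+00 -1.6000e-03  7.7830e-01  3.6680e-01]
tcp_pos [ 0.515  -0.0412  0.0945]
ft_force [-1.1441 -0.8965  1.317 ]
ft_torque [-0.253   0.2619  0.0218]
j6eff -1.2877830862998962 yaw -25.66 [ 0.019 -0.003 -1.   ]
time_s 15.9
time_s 15.95
```

View pics/w15c.png

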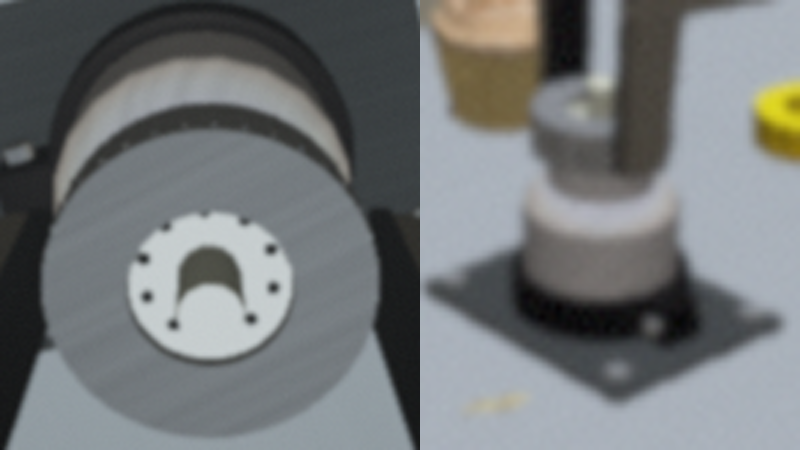

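Call:
jog_arm(moves=[{"tx":0,"tz":0,"ty":0.6,"grip":55,"turn":0.03},{"tx":0,"tz":0,"ty":1.2,"grip":55,"turn":0.06},{"tx":0,"tz":0,"ty":1.6,"grip":55,"turn":0.08},{"tx":0,"tz":0,"ty":1.8,"grip":55,"turn":0.1},{"tx":0,"tz":0,"ty":1.8,"grip":55,"turn":0.1}])

```text
time_s: 16.62
tcp_pos: [0.5149, -0.041, 0.0925]
eef_rot: [-1.525, 0.413, -0.443]
ft_force: [-0.2, 0.2, -1.7]
width: 0.667
```

```bash
python3 st.py
```

```text
time_s 16.625
joints [-8.200e-02  3.573e-01  1.991e+00 -9.000e-04  7.741e-01  4.648e-01]
tcp_pos [ 0.5149 -0.041   0.0925]
ft_force [-0.1834  0.1733 -1.7036]
ft_torque [0.1481 0.1004 0.0077]
j6eff 0.11240010615438223 yaw -31.3 [ 0.019 -0.002 -1.   ]
```

Call:
jog_arm(moves=[{"tx":0,"tz":0,"ty":0.5,"grip":55,"turn":0},{"tx":0,"tz":0,"ty":1,"grip":55,"turn":0},{"tx":0,"tz":0,"ty":1.3,"grip":55,"turn":0},{"tx":0,"tz":0,"ty":1.6,"grip":55,"turn":0},{"tx":0,"tz":0,"ty":1.6,"grip":55,"turn":0}])

```text
time_s: 17.25
tcp_pos: [0.5149, -0.041, 0.0909]
eef_rot: [-1.525, 0.413, -0.443]
ft_force: [-2.5, 2.1, 1.2]
width: 0.669
```

```bash
python3 st.py
```

```text
time_s 17.25
joints [-8.1900e-02  3.5980e-01  1.9919e+00 -8.0000e-04  7.7080e-01  4.6480e-01]
tcp_pos [ 0.5149 -0.041   0.0909]
ft_force [-2.4522  2.0652  1.1866]
ft_torque [ 0.2874  0.2374 -0.0509]
j6eff -0.04668298177421093 yaw -31.3 [ 0.019 -0.002 -1.   ]
```

Call:
jog_arm(moves=[{"tx":0,"tz":0,"ty":0.3,"grip":55,"turn":0},{"tx":0,"tz":0,"ty":0.5,"grip":55,"turn":0},{"tx":0,"tz":0,"ty":0.5,"grip":55,"turn":0},{"tx":0,"tz":0,"ty":0.5,"grip":55,"turn":0},{"tx":0,"tz":0,"ty":0.5,"grip":55,"turn":0}])

```text
time_s: 17.88
tcp_pos: [0.5149, -0.0409, 0.0904]
eef_rot: [-1.525, 0.413, -0.443]
ft_force: [-2.8, 1.5, 4.5]
width: 0.667
```

```bash
python3 st.py; python3 shot.py scene s16|head -1
python3 - <<'E'
import cv2,numpy as np
b=cv2.resize(np.load('s16.npz')['p'][180:260,310:380],(525,600),interpolation=2)
cv2.imwrite('pics/s16c.png',b)
E
```

```text
time_s 17.875
joints [-8.1900e-02  3.6050e-01  1.9922e+00 -8.0000e-04  7.6980e-01  4.6480e-01]
tcp_pos [ 0.5149 -0.0409  0.0904]
ft_force [-2.7649  1.4507  4.5118]
ft_torque [ 0.3916  0.395  -0.1308]
j6eff -0.049989233957603574 yaw -31.3 [ 0.019 -0.002 -1.   ]
time_s 17.875
```

View pics/s16c.png

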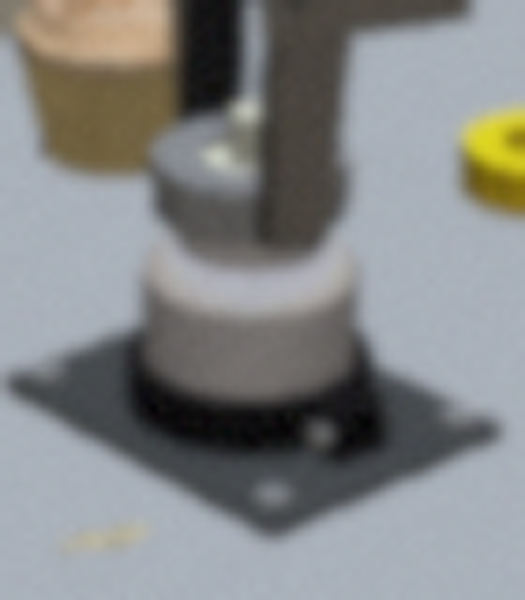

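Call:
jog_arm(moves=[{"tx":0,"tz":0,"ty":0,"grip":55,"turn":0.04},{"tx":0,"tz":0,"ty":0,"grip":55,"turn":0.08},{"tx":0,"tz":0,"ty":0,"grip":55,"turn":0.12},{"tx":0,"tz":0,"ty":0,"grip":55,"turn":0.16},{"tx":0,"tz":0,"ty":0,"grip":55,"turn":0.2}])

```text
time_s: 18.55
tcp_pos: [0.5151, -0.0412, 0.0904]
eef_rot: [-1.486, 0.569, -0.599]
ft_force: [-1.4, 0.6, 3.7]
width: 0.668
```

```bash
python3 st.py
```

```text
time_s 18.55
joints [-8.210e-02  3.607e-01  1.992e+00 -1.300e-03  7.694e-01  6.660e-01]
tcp_pos [ 0.5151 -0.0412  0.0904]
ft_force [-1.4345  0.5825  3.6861]
ft_torque [0.0534 0.2076 0.0432]
j6eff -0.4974463954567909 yaw -42.82 [ 0.019 -0.002 -1.   ]
```

Call:
jog_arm(moves=[{"tx":0,"tz":0,"ty":0,"grip":55,"turn":0.03},{"tx":0,"tz":0,"ty":0,"grip":55,"turn":0.06},{"tx":0,"tz":0,"ty":0,"grip":55,"turn":0.09},{"tx":0,"tz":0,"ty":0,"grip":55,"turn":0.12},{"tx":0,"tz":0,"ty":0,"grip":55,"turn":0.15}])

```text
time_s: 19.18
tcp_pos: [0.5151, -0.0412, 0.0904]
eef_rot: [-1.448, 0.686, -0.716]
ft_force: [-2.0, 0.2, 1.0]
width: 0.664
```

```bash
python3 st.py
```

```text
time_s 19.175
joints [-8.210e-02  3.607e-01  1.992e+00 -1.300e-03  7.693e-01  8.180e-01]
tcp_pos [ 0.5151 -0.0412  0.0904]
ft_force [-2.0074  0.2025  1.021 ]
ft_torque [0.0214 0.2599 0.0104]
j6eff -0.3557340055704117 yaw -51.52 [ 0.019 -0.003 -1.   ]
```

Call:
jog_arm(moves=[{"tx":0,"tz":0,"ty":0,"grip":55,"turn":0.02},{"tx":0,"tz":0,"ty":0,"grip":55,"turn":0.04},{"tx":0,"tz":0,"ty":0,"grip":55,"turn":0.06},{"tx":0,"tz":0,"ty":0,"grip":55,"turn":0.08},{"tx":0,"tz":0,"ty":0,"grip":55,"turn":0.1}])

```text
time_s: 19.8
tcp_pos: [0.5151, -0.0412, 0.0904]
eef_rot: [-1.419, 0.764, -0.794]
ft_force: [-2.0, 1.0, 2.6]
width: 0.672
```

```bash
python3 st.py
```

```text
time_s 19.8
joints [-8.210e-02  3.607e-01  1.992e+00 -1.300e-03  7.694e-01  9.192e-01]
tcp_pos [ 0.5151 -0.0412  0.0904]
ft_force [-2.0275  0.9978  2.6206]
ft_torque [0.1197 0.2082 0.075 ]
j6eff -0.22603070363402367 yaw -57.33 [ 0.019 -0.002 -1.   ]
```

Call:
jog_arm(moves=[{"tx":0,"tz":0,"ty":0,"grip":55,"turn":0.02},{"tx":0,"tz":0,"ty":0,"grip":55,"turn":0.04},{"tx":0,"tz":0,"ty":0,"grip":55,"turn":0.06},{"tx":0,"tz":0,"ty":0,"grip":55,"turn":0.08},{"tx":0,"tz":0,"ty":0,"grip":55,"turn":0.1}])

```text
time_s: 20.42
tcp_pos: [0.5151, -0.0412, 0.0904]
eef_rot: [-1.387, 0.842, -0.871]
ft_force: [-0.8, 1.4, 2.9]
width: 0.67
```

```bash
python3 st.py; python3 shot.py wrist w17|head -1
python3 - <<'E'
import cv2,numpy as np
p=np.load('w17.npz')['p'];a=cv2.resize(p[160:310,250:390],(560,600),interpolation=2)
cv2.imwrite('pics/w17c.png',a)
E
```

```text
time_s 20.425
joints [-8.2100e-02  3.6070e-01  1.9920e+00 -1.2000e-03  7.6940e-01  1.0206e+00]
tcp_pos [ 0.5151 -0.0412  0.0904]
ft_force [-0.7805  1.4013  2.9078]
ft_torque [0.1841 0.1998 0.0162]
j6eff -0.2176024066284299 yaw -63.13 [ 0.019 -0.002 -1.   ]
time_s 20.425
```

View pics/w17c.png

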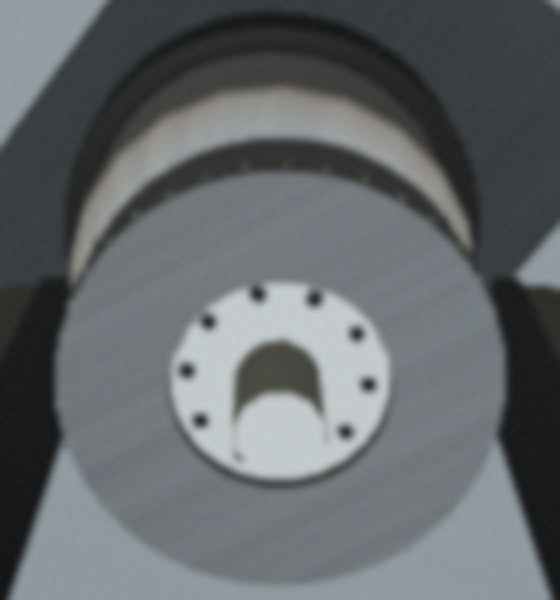

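Call:
jog_arm(moves=[{"tx":0,"tz":0,"ty":0,"grip":55,"turn":0.02},{"tx":0,"tz":0,"ty":0,"grip":55,"turn":0.04},{"tx":0,"tz":0,"ty":0,"grip":55,"turn":0.06},{"tx":0,"tz":0,"ty":0,"grip":55,"turn":0.08},{"tx":0,"tz":0,"ty":0,"grip":55,"turn":0.1}])

```text
time_s: 21.1
tcp_pos: [0.5151, -0.0412, 0.0904]
eef_rot: [-1.352, 0.919, -0.948]
ft_force: [-2.4, 0.4, 1.1]
width: 0.668
```

```bash
python3 st.py
```

```text
time_s 21.1
joints [-8.2100e-02  3.6080e-01  1.9921e+00 -1.4000e-03  7.6930e-01  1.1227e+00]
tcp_pos [ 0.5151 -0.0412  0.0904]
ft_force [-2.3774  0.427   1.0623]
ft_torque [0.0438 0.2585 0.1359]
j6eff -0.16560582909733057 yaw -68.98 [ 0.019 -0.003 -1.   ]
```

```bash
cat > avg.py <<'E'
from station import manip, grab_frame
from h import *
F=[];M=[];Z=[];E=[]
for i in range(8):
    s=manip.observe();F.append(s['ft_force']);M.append(s['ft_torque']);Z.append(s['tcp_pos'][2]);E.append(s['joint_efforts'][5]);grab_frame('top')
A=toolaxes(s)
print(s['time_s'],'F',np.mean(F,0).round(2),'M',np.mean(M,0).round(3),np.std(M,0).round(3),'z',np.mean(Z).round(5),'j6',np.mean(E).round(3),'yaw',np.degrees(np.arctan2(A[1,0],A[0,0])).round(2))
E
python3 avg.py
```

```text
21.45 F [-1.93  0.22  1.16] M [-0.033  0.21   0.042] [0.045 0.022 0.046] z 0.09036 j6 0.038 yaw -68.9
```

Call:
jog_arm(moves=[{"tx":0,"tz":0,"ty":0,"grip":55,"turn":0.02},{"tx":0,"tz":0,"ty":0,"grip":55,"turn":0.04},{"tx":0,"tz":0,"ty":0,"grip":55,"turn":0.06},{"tx":0,"tz":0,"ty":0,"grip":55,"turn":0.06},{"tx":0,"tz":0,"ty":0,"grip":55,"turn":0.06}])

```text
time_s: 22.12
tcp_pos: [0.5149, -0.0412, 0.0903]
eef_rot: [-1.33, 0.964, -0.992]
ft_force: [-1.4, -0.5, 0.1]
width: 0.667
```

```bash
python3 avg.py
```

```text
22.475 F [-1.87 -0.3  -1.05] M [-0.146  0.3    0.077] [0.033 0.024 0.032] z 0.09029 j6 0.072 yaw -72.34
```

Call:
jog_arm(moves=[{"tx":0,"tz":0,"ty":0.1,"grip":55,"turn":0.02},{"tx":0,"tz":0,"ty":0.2,"grip":55,"turn":0.04},{"tx":0,"tz":0,"ty":0.3,"grip":55,"turn":0.06},{"tx":0,"tz":0,"ty":0.3,"grip":55,"turn":0.06},{"tx":0,"tz":0,"ty":0.3,"grip":55,"turn":0.06}])

```text
time_s: 23.15
tcp_pos: [0.5149, -0.0412, 0.09]
eef_rot: [-1.306, 1.009, -1.037]
ft_force: [-2.7, -0.0, 1.2]
width: 0.666
```

```bash
python3 avg.py
```

```text
23.5 F [-2.92 -0.09  1.11] M [-0.197  0.476  0.088] [0.034 0.047 0.024] z 0.09004 j6 0.101 yaw -75.78
```

Call:
jog_arm(moves=[{"tx":0,"tz":0,"ty":0,"grip":55,"turn":0.02},{"tx":0,"tz":0,"ty":0,"grip":55,"turn":0.04},{"tx":0,"tz":0,"ty":0,"grip":55,"turn":0.06},{"tx":0,"tz":0,"ty":0,"grip":55,"turn":0.06},{"tx":0,"tz":0,"ty":0,"grip":55,"turn":0.06}])

```text
time_s: 24.18
tcp_pos: [0.5149, -0.0412, 0.0899]
eef_rot: [-1.282, 1.054, -1.081]
ft_force: [-2.2, -0.9, -1.6]
width: 0.668
```

```bash
python3 avg.py;  python3 shot.py wrist w18|head -1
python3 - <<'E'
import cv2,numpy as np
p=np.hstack([cv2.resize(np.load(t)['p'][160:310,250:390],(400,430),interpolation=2) for t in ('w17.npz','w18.npz')])
cv2.imwrite('pics/w18c.png',p)
E
```

```text
24.525 F [-1.73  0.2  -2.08] M [-0.274  0.326  0.16 ] [0.048 0.032 0.025] z 0.08996 j6 0.176 yaw -79.22
time_s 24.575
```

View pics/w18c.png

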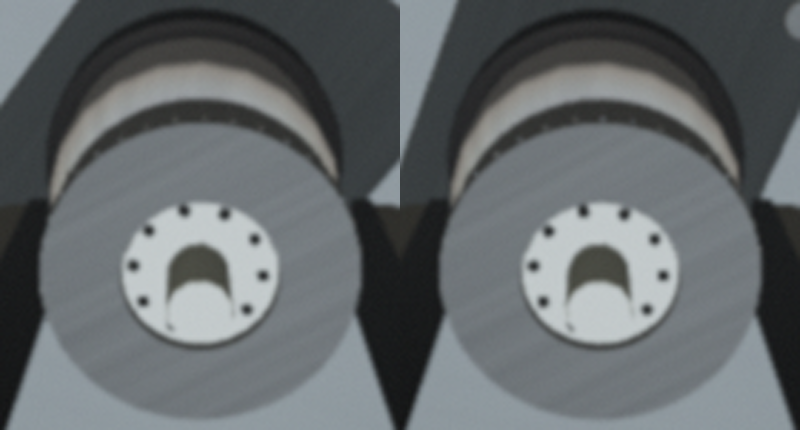

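Torque has risen steadily to 0.16 N m, which is about 16 N of clamping. It agrees with roughly 12° of turn past the first bearing. I'm letting go and backing off.

Call:
jog_arm(moves=[{"tx":0,"tz":0,"ty":0,"grip":70,"turn":0},{"tx":0,"tz":0,"ty":0,"grip":80,"turn":0},{"tx":0,"tz":0,"ty":0,"grip":80,"turn":0},{"tx":0,"tz":0,"ty":-15,"grip":80,"turn":0},{"tx":0,"tz":0,"ty":-55,"grip":80,"turn":0}])

```text
time_s: 25.25
tcp_pos: [0.5127, -0.0409, 0.145]
eef_rot: [-1.284, 1.057, -1.079]
ft_force: [0.8, -0.3, -0.2]
width: 0.872
```

Call:
jog_arm(moves=[{"tx":0,"tz":-30,"ty":-50,"grip":80,"turn":0},{"tx":0,"tz":-60,"ty":-50,"grip":80,"turn":0},{"tx":0,"tz":-60,"ty":-50,"grip":80,"turn":0},{"tx":0,"tz":-60,"ty":-50,"grip":80,"turn":0},{"tx":0,"tz":-60,"ty":-50,"grip":80,"turn":0}])

```text
time_s: 25.88
tcp_pos: [0.4538, -0.052, 0.194]
eef_rot: [-1.284, 1.057, -1.079]
ft_force: [0.1, -0.0, -0.6]
width: 0.87
```

```bash
python3 shot.py wrist w19; python3 shot.py scene s19|head -1; python3 shot.py top t19|head -1
python3 - <<'E'
from h import *
p=np.load('w19.npz')['p'];a=cv2.resize(p[80:240,230:410],(450,400),interpolation=2)
b=cv2.resize(np.load('s19.npz')['p'][180:260,310:380],(350,400),interpolation=2)
cv2.imwrite('pics/w19c.png',np.hstack([a,b]));cv2.imwrite('pics/t19c.png',np.clip(np.load('t19.npz')['p']*1.5,0,255).astype(np.uint8))
E
```

```text
time_s 25.875
joints [-1.1720e-01  1.2130e-01  2.0262e+00 -3.0000e-04  9.7800e-01  1.2655e+00]
tcp_pos [ 0.4538 -0.052   0.194 ]
ft_force [ 0.1333 -0.0287 -0.6267]
ft_torque [0.0257 0.0373 0.0166]
width 0.8699
[[0.187, 0.016, 0.982], [-0.982, -0.002, 0.187], [0.005, -1.0, 0.015]]
time_s 25.925
time_s 25.975
```

View pics/w19c.png

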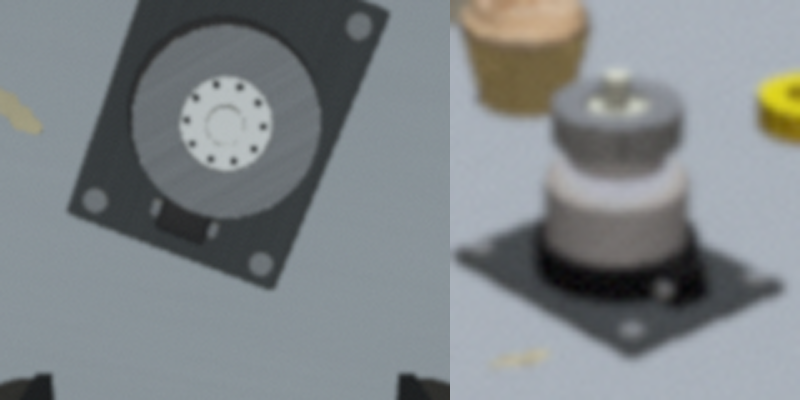

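View pics/t19c.png

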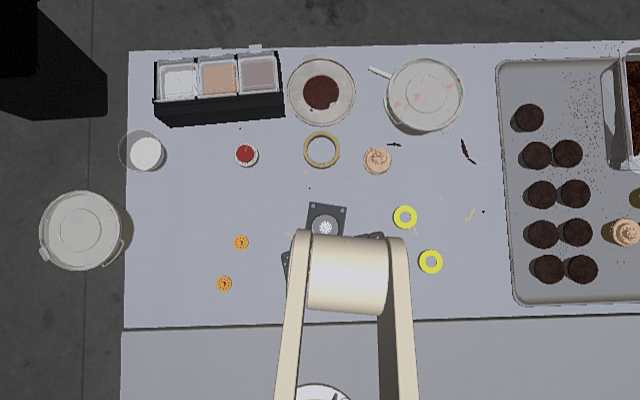

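Run:
```python
from cen import *
m=np.load('w19.npz');d=m['d'];K,R,t=m['K'],m['R'],m['t'];V=cv2.cvtColor(m['p'],cv2.COLOR_BGR2HSV)[...,2]
vv,uu=np.mgrid[60:200,250:390];z=d[60:200,250:390]
P=(np.stack([(uu-K[0,2])/K[0,0]*z,(vv-K[1,2])/K[1,1]*z,z],-1)-t)@R
c=ray(m,320.5,128.5,.091);r=np.hypot(P[...,0]-c[0],P[...,1]-c[1])
vv,uu=np.mgrid[20:180:2,20:200:2];zz=d[20:180:2,20:200:2]
Q=(np.stack([(uu-K[0,2])/K[0,0]*zz,(vv-K[1,2])/K[1,1]*zz,zz],-1)-t)@R
tz=np.median(Q[...,2]);print('table',tz)
def pl(name,s):
    X=P[s];A=np.c_[X[:,:2]-X[:,:2].mean(0),np.ones(len(X))];k=np.linalg.lstsq(A,X[:,2],rcond=None)[0];print(name,len(X),'h',(k[2]-tz).round(4),'slope',k[:2].round(3),'centre',X[:,:2].mean(0).round(4))
pl('ring',(r>.018)&(r<.027));pl('disc',(r>.008)&(r<.013))
```

```text
table -0.00011311086003723561
ring 1985 h 0.0914 slope [-0.001 -0.003] centre [ 0.5172 -0.0423]
disc 584 h 0.1246 slope [5.229 2.032] centre [ 0.5181 -0.0419]
```

Run:
```python
from cen import *
def go(tag,pts):
    m=np.load(tag);d=m['d'];K,R,t=m['K'],m['R'],m['t']
    vv,uu=np.mgrid[0:400,0:640];P=(np.stack([(uu-K[0,2])/K[0,0]*d,(vv-K[1,2])/K[1,1]*d,d],-1)-t)@R
    for n,(u,v,r) in pts.items():
        X=P[v-r:v+r+1,u-r:u+r+1,2];print(tag,n,np.median(X).round(5),X.std().round(5))
# w19 crop scale 2.5, origin (230,80)
go('w19.npz',{'ringL':(290,128,4),'ringR':(352,128,4),'ringT':(321,100,4),'ringB':(320,158,4),'disc':(307,130,1),'discR':(333,130,1),'knob':(320,129,2),'plate':(347,165,3),'plate2':(270,150,2),'table':(250,180,5)})
# seated unclamped disc before, w7 (crop 3.75, origin 230,130)
go('w7.npz',{'discL':(302,218,1),'discR':(341,222,1),'knob':(321,223,2),'plate':(330,141,3),'table':(245,220,4)})
```

```text
w19.npz ringL 0.09127 0.00077
w19.npz ringR 0.09145 0.02872
w19.npz ringT 0.09137 0.0007
w19.npz ringB 0.09138 0.02872
w19.npz disc 0.08822 0.00052
w19.npz discR 0.0881 0.00058
w19.npz knob 0.10534 0.00073
w19.npz plate 0.00619 0.00068
w19.npz plate2 0.00597 0.06766
w19.npz table -9e-05 0.03183
w7.npz discL 0.08894 0.00046
w7.npz discR 0.08919 0.00038
w7.npz knob 0.10641 0.0402
w7.npz plate 0.00601 0.00078
w7.npz table -0.0 0.00065
```

The depth checks agree: the disc dropped 0.6 to 0.9 mm, which is about 11–15 N of clamping, and the ring is level. I'm handing in.

```bash
python3 -c "
from station import manip
print(manip.close_job())"
```

```text
the job is handed in; nothing more can be done
None
```

The jar is assembled: the white disc is seated knob up in the mouth, and the grey ring is screwed down over it. I handed the job in at about 26 s; no verdict was reported.

- **Disc:** I pressed it in with about 3 N and let go, and the wrist picture showed it level. It sits up to about 0.9 mm off centre, within the 2.5 mm allowed.
- **Ring:** The lugs landed on the ridges, slid down and dropped into the gaps after about 60° clockwise. I then turned on until they bore, and about 12° past that.

**Last checks**
- **Clamping force:** Just before letting go, the torque read 0.16 N m, or about 16 N. Afterwards the depth picture showed the disc about 0.9 mm lower and the ring about 0.6 mm lower than unclamped, or 11–15 N. These don't agree exactly, and the low end is just under the 12–20 N aim but above the required 8 N.
- **Ring seating:** Its slope is at most 0.003 rad, and it looks centred. The wrist depth put its centre 1.5–2 mm from my mouth estimate, about the size of the camera and pose errors, so centring is not proven more tightly than that.
- **Bystanders:** The timer, tape, cupcake and both sets of look-alikes are where they started in the top picture.

The tool drifted to about 1.2° of tilt during the moves, and the wrist position readings were only good to about 1 mm. I therefore lined up the disc and ring against the jar within the same picture.

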